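# Fit the drying canister in the laser bay

### The job

I was inspecting this laser's open bay under the magnifier lamp and now its drying canister has to go in. Swing the lamp by its grip until it is fully clear of the bay and its front flap, then pull the flap right down, lay the canister flat in its seat in the bay, push the flap fully shut again, and last bring the lamp back so that its lens is centred over the canister. Do not touch the tubes and mounts behind the seat, and leave the other things on the bench where they are.

Things in the scene. Friction and masses are not known exactly. Their poses are not given: they have to be found in the camera images.
- housing: Laser housing, fixed; place and heading vary. Origin at bench level under the open bay; x to the rear (away from the flap), y left along the housing, z up. Bay: y -140 to +137 mm, open top, floor 45 mm above the bench; left end wall 130 mm tall, at y 137 to 145. Right of the bay (y -140 to -450) it is covered, 150 mm tall, front face at x -80.
- optics: Steel beam tubes, white sleeves, aluminium cell and black mirror mounts in the rear of the bay, fixed, not to be touched. Origin and axes of the housing. All lie at housing x above 0.058 m and reach 132 mm above the bench; nothing stands between them and the seat.
- seat_center (a point): Where the centre of the seated canister belongs, 71 mm above the bench, at housing x -40 mm; axes as the housing. Steel seat, long along y, flat floor 20 mm below this point; each end has a stop and two 24 mm long side lips, 14 to 16 mm tall; the middle 100 mm of the long sides is open for fingers. Inside 142 x 54 mm. With the flap shut only 15 mm is left between canister and flap.
- canister_center (a point): Centre of the drying canister: flat aluminium box 130 mm long (its x), 44 mm wide (its y), 40 mm tall (its z), a grid of small holes on top, dark end caps, 0.13 to 0.25 kg, loose, lying on the bench at the right, in front of the covered part of the housing. Either end may go to the left.
- flap (a joint): The beige drop-down front flap of the bay, hinged along its foot, on the robot's side of the bay. 0 = shut (upright); grows as the top comes towards the robot and down; 1.45 rad = right down at its stop. Stiff hinge: it stays where it is left; takes about 2 to 4 N at the handle.
- flap_grip (a point): Middle of the flap's bow handle: steel bar 10 mm thick, 120 mm long, parallel to the hinge, 43 mm beyond the flap's top edge in the plane of the flap (38 mm clear gap between bar and edge; panel 6 mm thick, 262 mm wide). 135 mm from the hinge line: straight above it when shut; when down, in front of it and 16 mm higher. y along the bar.
- flap_hinge (a point): Point on the flap's hinge line, in the middle of its length, 45 mm above the bench, 81 mm in front of the housing origin; fixed; axes as the housing (hinge line along y).
- lamp_head (a point): Centre of the lamp's round white ring head with its clear lens: 131 mm across, 28 mm thick, underside 245 mm, top 273 mm above the bench. Its x axis points level along the arm, away from the post; z up. The arm turns about its upright post, 303 mm back along the arm (minus x), behind and left of the bay; 300 mm tall, fixed. The stiff pivot stays where left and takes about 1 N at the grip.
- lamp_grip (a point): Centre of the lamp's upright black grip: a vertical cylinder 26 mm thick, free from 270 to 325 mm above the bench; this point at 298 mm. It stands outside the head's outer rim, 85 mm beyond the lens centre, 388 mm from the post's axis. The arm swings clear towards the robot and left, clockwise from above, by some 55 to 65 degrees; it is clear when it points straight to the front of the housing.
- optic_box: Bystander: flat white lens box 90 x 90 x 26 mm, loose. Origin under its middle.
- spare_mount: Bystander: black mirror mount 55 x 24 x 60 mm, standing loose by the left end of the bay. Origin under its middle.
- driver: Bystander: screwdriver, 170 mm long, lying loose on the bench in front of the flap. Origin at its underside.
- meter: Bystander: grey hand-held meter 160 x 85 x 34 mm, lying loose at the left. Origin under its middle.
- solvent: Bystander: amber bottle 60 mm across, 130 mm tall, at the left. Origin under its middle.
- post_holder: Bystander: aluminium post holder 38 mm across, 80 mm tall, standing loose at the right. Origin under its middle.
Things that resemble listed ones, but are neither listed nor needed, are in the scene too. Leave any green, red or yellow look-alike of the part that bears canister_center alone.

How it is judged:
By the outcome, as a careful person would: the job done as asked, in the order asked, and still so for the second after the job is handed in, with the robot touching nothing.
It also fails if it takes over 72 s, if anything falls off the work surface, if the arm or the gripper's body presses on something with over 40 N, if the wrist force passes 120 N, or if a joint passes its speed limit or range.

### The arm

A 6-joint arm with a two-finger parallel gripper is mounted at the origin on the work surface. World frame = base frame: x ahead of the robot, y to its left, z up, the work surface at z = 0. Lengths are in m, angles in rad, forces in N, time in s.
With the tool pointing down it reaches from about 0.25 to 0.8 m from the base axis. Payload 3.9 kg.
Tool frame: the origin (TCP) lies at the very end of the fingers, on their centre line; the grasp point (between the pads) lies 19 mm behind it; z points along the fingers, x is the direction in which the jaws open and shut, and the axes are right-handed (so a half turn about z gives the same grasp; the last joint's range is limited). The gripper opens to 85 mm and grips with 20 to 120 N. Pads are 22 mm wide; open, the fingers measure 114 mm over their backs; the gripper's body (76 mm by 85 mm) begins 54 mm behind the grasp point. The pads swing forward as they close: fully open they stand 13 mm farther back than shut.
Start: joints at [-1.289, 0.26, -0.138, 1.173, 0, 1.571], TCP at [0.146, -0.504, 0.231] pointing down, gripper open.
Joint ranges: [-2.78, 2.78], [-0.83, 1.72], [-1.28, 1.37], [-1.9, 2.12], [-1.57, 1.48], [-3.14, 3.14]. Speed limits (rad/s): [2.57, 2.57, 3.14, 3.14, 3.14, 3.14].

### API

Orientations are given as a 3x3 rotation matrix whose columns are the frame's x, y, z axes.
In Python, from rig import env, vision gives the robot as it stands.
- The arm moves only by the tool arm_command, never from a script. Its argument "plan" is one flat list of numbers, 7 for each row, row after row: the shift along the world's x, y, z in mm, then the turn, a rotation vector about the world's x, y, z in degrees, then the gripper's target within -1 to 1 (fully open at 1, half-way at 0, shut at -1). In form: [x, y, z, wx, wy, wz, claw, x, y, z, wx, wy, wz, claw, ...]. A call has 1 to 8 rows; each row shifts and turns the commanded pose from where the row before left it; what a row does not reach is not made up. A row lasts 1/10 s, in which the tool goes at most 50 mm and 8.59 degrees, less where a joint would pass 70% of its speed; a pose out of reach is approached as far as the arm can. A call is refused whole if a number of a shift passes 50 or a number of a turn 8.59, either way. A call with a gripper value outside its range is refused whole. The fingers move at their own pace and stop on an object; the grip force is fixed at half the most. Time passes only in rows, so rows that do not move let the fingers close. It gives the time, the measured TCP pose, the force and the opening at its end, in the units of the state.
- env.state(): the state, without advancing time (a new reading comes with each control period).
- vision.grab_frame(name): name is "scene" or "top" or "wrist"; returns the picture (384x512x3 uint8, red, green, blue); there is no depth.
- vision.get_calibration(name): a dict with "K" (3x3 intrinsics, pixels), "eye" and "rotation" of the camera in the world. Camera axes: x right, y down, z forward; pixel columns grow to the right and rows downward; lengths in m; the calibration is good to about 2 mm. A picture is of the moment at which its call begins: read the wrist's pose just before it. get_calibration takes no time and is no camera call; for the wrist camera it gives the pose at the moment of the call.
- env.job_done(): hands the job in, once; it reports no verdict.
The state is a dict: "time_s": time; "qpos": joint angles; "qd": joint speeds; "joint_efforts": joint torques, N m; "position": TCP position; "eef_rot": TCP orientation; "ft_force": force on the tool from outside, world axes, zero at the start; "wrist_torque": the same for the moment, N m; "grip_width": opening from 0.0 (shut) to 1.0 (fully open).
Only numpy, scipy, OpenCV 4.12 (cv2) and the standard library are available. Lean on these libraries where they do the work, as an engineer would, in place of code of your own. Each camera call takes 0.05 s, during which the arm holds its last target.

## Working session

There is one attempt and no reset: what is moved stays moved. The work goes in short steps, Python scripts to look and compute and a tool call to move; the robot and the scene stay as the last step left them, time stands still between calls to the robot, and variables do not carry over. Pictures are saved under pics/ and viewed, and the job is handed in when it is done.

Besides the shell and the picture viewer there is one more tool, called after "Call:" by a JSON object that holds its "name" and its "arguments". arm_command: Moves the arm, as the interface text tells. Its arguments: {"type":"object","properties":{"plan":{"type":"array"}},"required":["plan"]}

```bash
mkdir -p pics; ls; python3 - <<'E'
from rig import env, vision
import cv2, json
s=env.state(); print(s['time_s'],s['position'],s['eef_rot'],s['grip_width'])
for n in ['scene','top','wrist']:
    c=vision.get_calibration(n); print(n,c)
    f=vision.grab_frame(n); cv2.imwrite(f'pics/{n}0.png',f[:,:,::-1])
E
```

```text
pics
0.0 [ 0.14578959 -0.50362785  0.23047511] [[ 2.78050666e-01 -9.60566253e-01 -5.48378693e-04]
 [-9.60564410e-01 -2.78051207e-01  1.88187221e-03]
 [-1.96014030e-03  3.49723271e-06 -9.99998079e-01]] 0.9977257770833502
scene {'K': array([[437.35629481,   0.        , 243.753182  ],
       [  0.        , 437.35629481, 194.72523204],
       [  0.        ,   0.        ,   1.        ]]), 'eye': array([ 1.1647061 , -0.38905591,  1.13695654]), 'rotation': array([[ 0.46688845,  0.68223329, -0.56264812],
       [ 0.88417605, -0.34881066,  0.31074722],
       [ 0.01574444, -0.64256428, -0.76607001]])}
top {'K': array([[386.49101698,   0.        , 253.40279998],
       [  0.        , 386.49101698, 194.67725276],
       [  0.        ,   0.        ,   1.        ]]), 'eye': array([ 0.39061666, -0.02064912,  1.26064847]), 'rotation': array([[-0.02955573, -0.99832843,  0.04966692],
       [-0.99947558,  0.03017428,  0.01175043],
       [-0.01322946, -0.04929358, -0.99869671]])}
wrist {'K': array([[329.48830253,   0.        , 253.76418538],
       [  0.        , 329.48830253, 187.28064347],
       [  0.        ,   0.        ,   1.        ]]), 'eye': array([ 0.21184757, -0.48502815,  0.37302894]), 'rotation': array([[ 0.27820707, -0.92470489, -0.25984937],
       [-0.96051975, -0.2682898 , -0.07363686],
       [-0.00162257,  0.27007675, -0.96283743]])}
```

View pics/scene0.png

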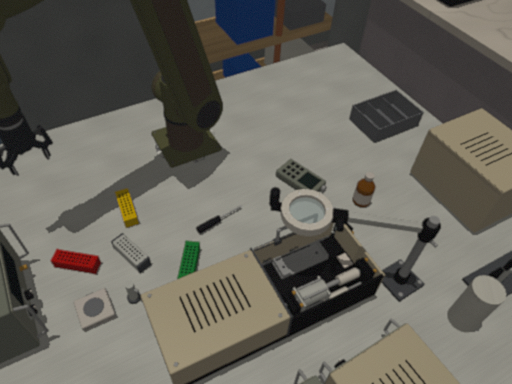

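View pics/top0.png

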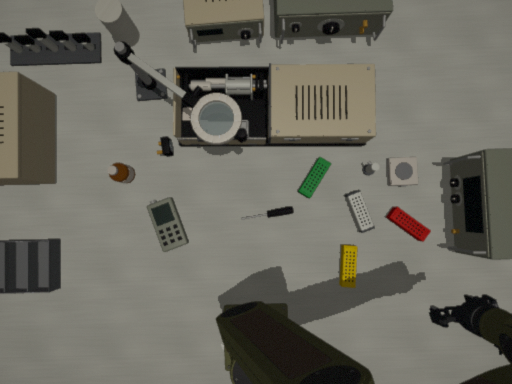

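View pics/wrist0.png

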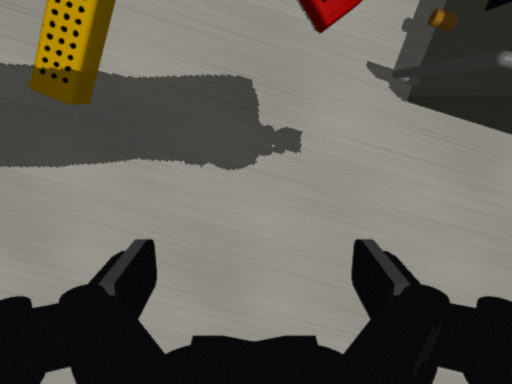

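```bash
python3 - <<'E'
import cv2
t=cv2.imread('pics/top0.png'); s=cv2.imread('pics/scene0.png')
cv2.imwrite('pics/c1.png',cv2.resize(t[50:160,140:390],None,fx=3.2,fy=3.2,interpolation=cv2.INTER_CUBIC))
cv2.imwrite('pics/c2.png',cv2.resize(s[170:330,240:440],None,fx=3.7,fy=3.7,interpolation=cv2.INTER_CUBIC))
cv2.imwrite('pics/c3.png',cv2.resize(t[140:280,240:440],None,fx=4,fy=4,interpolation=cv2.INTER_CUBIC))
E
```

```text
(no output)
```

View pics/c1.png

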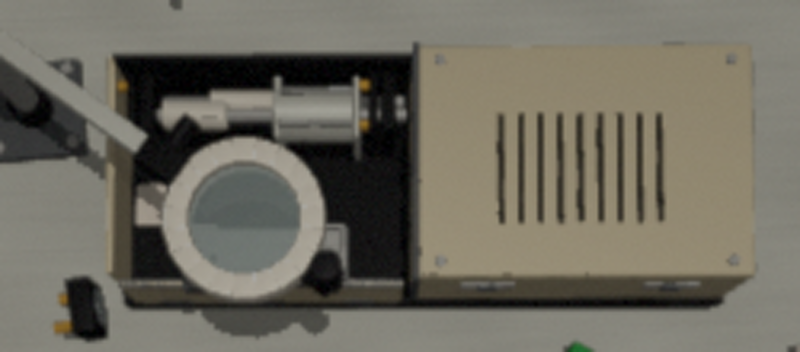

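View pics/c2.png

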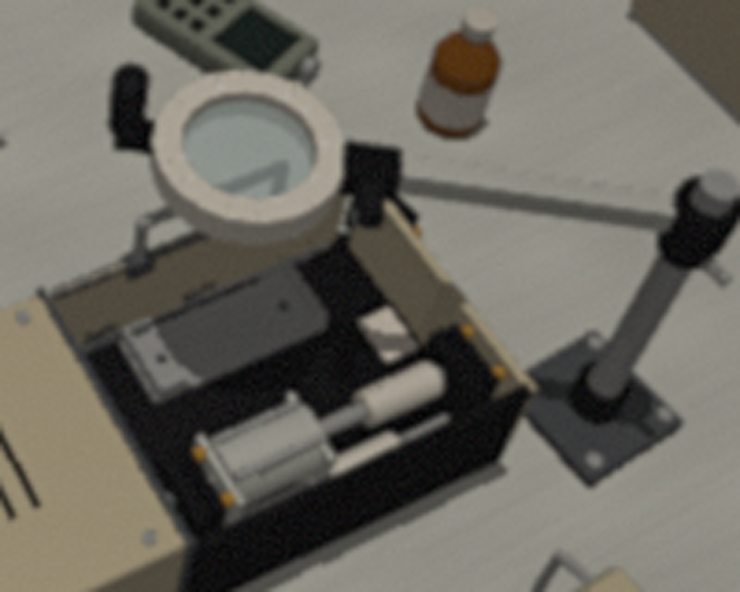

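View pics/c3.png

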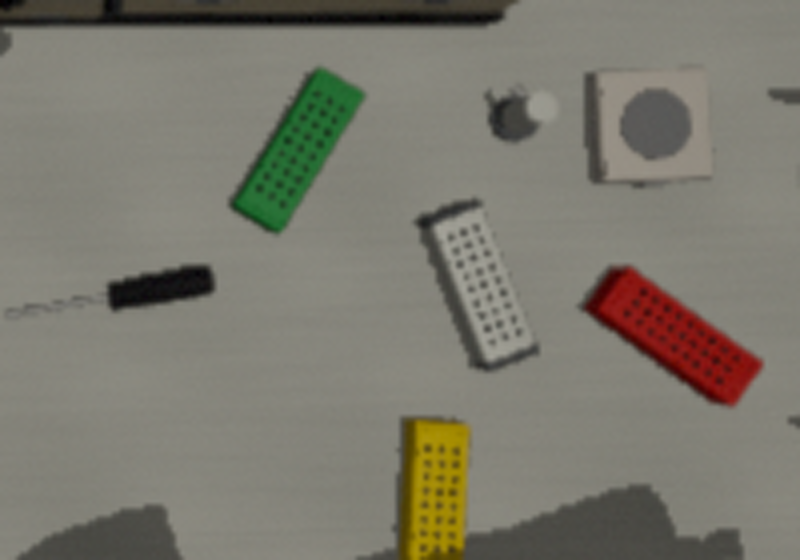

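```bash
cat > h.py <<'E'
from rig import env, vision
import cv2, numpy as np
def ray(n,u,v,c=None):
    c=c or vision.get_calibration(n); d=c['rotation']@np.linalg.solve(c['K'],[u,v,1.]); return np.array(c['eye']),d
def onz(n,u,v,z,c=None):
    e,d=ray(n,u,v,c); return e+d*(z-e[2])/d[2]
def tri(a,b):
    A=[];B=[]
    for n,u,v in (a,b):
        e,d=ray(n,u,v); d/=np.linalg.norm(d); P=np.eye(3)-np.outer(d,d); A.append(P);B.append(P@e)
    p=np.linalg.lstsq(np.vstack(A),np.hstack(B),rcond=None)[0]
    return p,[np.linalg.norm(P@p-b) for P,b in zip(A,B)]
def proj(n,p,c=None):
    c=c or vision.get_calibration(n); q=c['K']@(c['rotation'].T@(np.asarray(p)-c['eye'])); return q[:2]/q[2]
E
python3 - <<'E'
from h import *
np.set_printoptions(precision=4,suppress=True)
C1=lambda x,y:(140+x/3.2,50+y/3.2)
for nm,p in dict(RL=(417,45),FL=(415,276),FR=(752,274),RR=(749,47)).items():
    print(nm,onz('top',*C1(*p),.15))
print('leftwall top rear/front outer',onz('top',*C1(108,55),.13),onz('top',*C1(108,276),.13))
print('head',onz('top',*C1(245,217),.273),'grip',onz('top',*C1(325,268),.315))
S=lambda x,y:(240+x/3.7,170+y/3.7)
print('head tri',tri(('top',*C1(245,217)),('scene',*S(247,148))))
print('grip tri',tri(('top',*C1(325,268)),('scene',*S(130,85))))
print('post', onz('scene',*S(716,190),.3),onz('top',*C1(-55,-10),.3))
t=cv2.imread('pics/top0.png')
C3=lambda x,y:(240+x/4,140+y/4)
P=[onz('top',*C3(*p),.04) for p in [(430,220),(483,202),(537,350),(488,366)]]
print(P,np.mean(P,0))
hsv=cv2.cvtColor(t,cv2.COLOR_BGR2HSV)
E
```

```text
RL [ 0.8266 -0.0683  0.15  ]
FL [ 0.6138 -0.0598  0.15  ]
FR [ 0.6059 -0.3636  0.15  ]
RR [ 0.8143 -0.3702  0.15  ]
leftwall top rear/front outer [0.835  0.2191 0.13  ] [0.627  0.2232 0.13  ]
head [0.6417 0.0804 0.273 ] grip [0.5891 0.0153 0.315 ]
head tri (array([0.6432, 0.0813, 0.2678]), [np.float64(0.0004874829705443086), np.float64(0.0004874829705445351)])
grip tri (array([0.5898, 0.016 , 0.3134]), [np.float64(0.0007466090441878644), np.float64(0.0007466090441874822)])
post [0.8308 0.3166 0.3   ] [0.8254 0.3122 0.3   ]
[array([ 0.4413, -0.3028,  0.04  ]), array([ 0.4543, -0.345 ,  0.04  ]), array([ 0.3368, -0.3821,  0.04  ]), array([ 0.3255, -0.3433,  0.04  ])] [ 0.3895 -0.3433  0.04  ]
```

Call:
{"name": "arm_command", "arguments": {"plan": [20,25,50,0,0,8.5,1,20,25,50,0,0,8.5,1,40,45,50,0,0,8.5,1,40,45,5,0,0,8.5,1]}}

```text
time_s: 0.55
position: [0.2396, -0.3976, 0.3555]
eef_rot: [[0.77, -0.638, 0.004], [-0.638, -0.77, -0.007], [0.007, 0.003, -1.0]]
ft_force: [0.6, -0.1, -0.8]
grip_width: 1.001
```

```bash
python3 -c "
from rig import env
s=env.state();print(s['qpos'],s['position'],s['eef_rot'],s['ft_force'])"
```

```text
[-1.02835138e+00  1.24715781e-01  9.30671435e-03  1.44786854e+00
 -2.03598540e-04  1.23468488e+00] [ 0.23956496 -0.39757438  0.35546705] [[ 0.76980476 -0.63826866  0.00370699]
 [-0.6382407  -0.76980905 -0.00654445]
 [ 0.00703079  0.00267199 -0.99997171]] [ 0.64677905 -0.09162226 -0.82313903]
```

Call:
{"name": "arm_command", "arguments": {"plan": [20,25,5,0,0,8.5,1,20,25,0,0,0,8.5,1,20,25,0,0,0,8.5,1,20,25,0,0,0,8.5,1,20,25,0,0,0,8.5,1,20,25,0,0,0,8.5,1,20,25,0,0,0,8.5,1,20,25,0,0,0,8.5,1]}}

```text
time_s: 1.35
position: [0.3988, -0.195, 0.3564]
eef_rot: [[0.879, 0.477, -0.0], [0.477, -0.879, 0.0], [-0.0, -0.0, -1.0]]
ft_force: [-0.1, -0.0, -0.2]
grip_width: 0.998
```

Call:
{"name": "arm_command", "arguments": {"plan": [20,25,0,0,0,8.5,1,20,25,0,0,0,8.5,1,20,25,0,0,0,8.5,1,20,25,0,0,0,8.5,1,20,25,0,0,0,8.5,1,20,25,0,0,0,8.5,1,20,20,0,0,0,8.5,1,20,20,0,0,0,8.5,1]}}

```text
time_s: 2.15
position: [0.5589, -0.005, 0.3562]
eef_rot: [[-0.114, 0.994, -0.001], [0.994, 0.114, -0.0], [0.0, -0.001, -1.0]]
ft_force: [0.6, 0.3, 0.1]
grip_width: 0.998
```

Call:
{"name": "arm_command", "arguments": {"plan": [10,7,0,0,0,8.5,1,10,7,0,0,0,8.5,1,10,7,0,0,0,8.5,1,0,0,0,0,0,8.5,1,0,0,0,0,0,8.5,1,0,0,0,0,0,2,1,0,0,0,0,0,0,1]}}

```text
time_s: 2.85
position: [0.5882, 0.0149, 0.3561]
eef_rot: [[-0.773, 0.634, -0.001], [0.634, 0.773, -0.0], [0.001, -0.001, -1.0]]
ft_force: [0.3, 0.0, -0.2]
grip_width: 0.999
```

```bash
python3 - <<'E'
from h import *
s=env.state(); print(s['position'],s['eef_rot'][:,0],s['qpos'])
for n in ['wrist','top']:
    f=vision.grab_frame(n); cv2.imwrite(f'pics/{n}1.png',f[:,:,::-1])
print(proj('wrist',[.5895,.0157,.325]),proj('wrist',[.5895,.0157,.298]))
E
```

```text
[0.58820038 0.01486295 0.35612088] [-7.73175724e-01  6.34191415e-01  7.40601640e-04] [ 2.52719968e-02  3.62765260e-01  3.32602763e-01  1.54162632e+00
 -1.62518161e-05 -8.58562067e-01]
[253.49462182 223.22342333] [253.50603335 207.5345866 ]
```

View pics/wrist1.png

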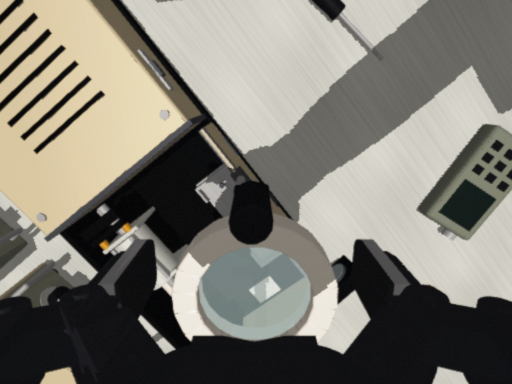

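Call:
{"name": "arm_command", "arguments": {"plan": [0,0,-25,0,0,0,1,0,0,-25,0,0,0,1,0,0,-22,0,0,0,1,0,0,0,0,0,0,-1,0,0,0,0,0,0,-1,0,0,0,0,0,0,-1,0,0,0,0,0,0,-1,0,0,0,0,0,0,-1]}}

```text
time_s: 3.75
position: [0.5893, 0.0148, 0.2864]
eef_rot: [[-0.773, 0.634, 0.003], [0.634, 0.773, 0.0], [-0.003, 0.002, -1.0]]
ft_force: [-0.1, -1.9, 5.1]
grip_width: 0.292
```

```bash
python3 - <<'E'
import numpy as np
P=np.array([.833,.316]);a0=np.degrees(np.arctan2(.0152-.316,.5885-.833));R=np.hypot(.0152-.316,.5885-.833);print(a0,R)
pts=[P+R*np.array([np.cos(np.radians(a0-3*k)),np.sin(np.radians(a0-3*k))]) for k in range(21)]
print(np.round(np.diff(pts,axis=0)*1000,1).tolist(),pts[-1])
E
```

```text
-129.10533051737787 0.38763499584015887
[[-15.4, 13.2], [-14.7, 14.0], [-13.9, 14.7], [-13.2, 15.5], [-12.3, 16.1], [-11.5, 16.7], [-10.6, 17.3], [-9.7, 17.9], [-8.7, 18.3], [-7.7, 18.8], [-6.7, 19.1], [-5.7, 19.5], [-4.7, 19.7], [-3.7, 20.0], [-2.6, 20.1], [-1.6, 20.2], [-0.5, 20.3], [0.6, 20.3], [1.6, 20.2], [2.7, 20.1]] [0.45024956 0.37734321]
```

Call:
{"name": "arm_command", "arguments": {"plan": [-15.4,13.2,0,0,0,-3,-1,-14.7,14,0,0,0,-3,-1,-13.9,14.7,0,0,0,-3,-1,-13.2,15.5,0,0,0,-3,-1,-12.3,16.1,0,0,0,-3,-1,-11.5,16.7,0,0,0,-3,-1,-10.6,17.3,0,0,0,-3,-1]}}

```text
time_s: 4.45
position: [0.4945, 0.1213, 0.2863]
eef_rot: [[-0.492, 0.871, -0.001], [0.871, 0.492, -0.003], [-0.002, -0.002, -1.0]]
ft_force: [-5.5, -4.6, 9.3]
grip_width: 0.287
```

Call:
{"name": "arm_command", "arguments": {"plan": [-9.7,17.9,0,0,0,-3,-1,-8.7,18.3,0,0,0,-3,-1,-7.7,18.8,0,0,0,-3,-1,-6.7,19.1,0,0,0,-3,-1,-5.7,19.5,0,0,0,-3,-1,-4.7,19.7,0,0,0,-3,-1]}}

```text
time_s: 5.05
position: [0.4485, 0.2345, 0.2863]
eef_rot: [[-0.2, 0.98, -0.007], [0.98, 0.2, -0.002], [-0.001, -0.007, -1.0]]
ft_force: [-13.7, -4.3, 12.7]
grip_width: 0.293
```

Call:
{"name": "arm_command", "arguments": {"plan": [-3.7,20,0,0,0,-3,-1,-2.6,20.1,0,0,0,-3,-1,-1.6,20.2,0,0,0,-3,-1,-0.5,20.3,0,0,0,-3,-1,0.6,20.3,0,0,0,-3,-1,1.6,20.2,0,0,0,-3,-1]}}

```text
time_s: 5.65
position: [0.4398, 0.3572, 0.2863]
eef_rot: [[0.111, 0.994, -0.013], [0.994, -0.111, 0.001], [-0.0, -0.013, -1.0]]
ft_force: [-19.9, 0.6, 12.0]
grip_width: 0.289
```

Call:
{"name": "arm_command", "arguments": {"plan": [-3,10,0,0,0,-1.5,-1,-3,10,0,0,0,-1.5,-1,0,0,0,0,0,0,-1,0,0,0,0,0,0,1,0,0,0,0,0,0,1,0,0,0,0,0,0,1,0,0,0,0,0,0,1]}}

```text
time_s: 6.35
position: [0.4412, 0.3763, 0.2843]
eef_rot: [[0.163, 0.987, -0.001], [0.987, -0.163, -0.0], [-0.0, -0.001, -1.0]]
ft_force: [0.2, -0.1, 0.4]
grip_width: 0.948
```

Call:
{"name": "arm_command", "arguments": {"plan": [0,0,30,0,0,0,1,0,0,35,0,0,0,1,0,-20,35,0,0,-8.5,1,10,-40,10,0,0,-8.5,1,15,-45,0,0,0,-8.5,1,15,-45,0,0,0,-8.5,1,15,-45,0,0,0,-8.5,1,15,-45,0,0,0,-8.5,1]}}

```text
time_s: 7.15
position: [0.5115, 0.1349, 0.3947]
eef_rot: [[0.872, 0.49, 0.0], [0.49, -0.872, 0.0], [0.0, -0.0, -1.0]]
ft_force: [0.8, 0.8, -0.2]
grip_width: 1.002
```

Call:
{"name": "arm_command", "arguments": {"plan": [15,-45,0,0,0,-8.5,1,10,-45,0,0,0,-8.5,1,10,-30,0,0,0,-8.5,1,0,-15,0,0,0,-6,1,0,0,0,0,0,0,1]}}

```text
time_s: 7.65
position: [0.5464, -0.0005, 0.3943]
eef_rot: [[0.999, -0.036, -0.001], [-0.036, -0.999, -0.0], [-0.001, 0.0, -1.0]]
ft_force: [-0.1, 0.1, 0.4]
grip_width: 0.995
```

```bash
python3 - <<'E'
from h import *
s=env.state(); print(s['position'],s['eef_rot'][:,0],s['qpos'])
c=vision.get_calibration('wrist'); np.save('w2.npy',c,allow_pickle=True)
for n in ['wrist','top','scene']:
    f=vision.grab_frame(n); f=f[:,:,::-1]; cv2.imwrite(f'pics/{n}2.png',f)
    if n=='scene': cv2.imwrite('pics/scene2c.png',cv2.resize(f[150:330,200:420],None,fx=3.5,fy=3.3,interpolation=cv2.INTER_CUBIC))
    if n=='top': cv2.imwrite('pics/top2c.png',cv2.resize(f[50:160,140:390],None,fx=3.2,fy=3.2,interpolation=cv2.INTER_CUBIC))
E
```

```text
[ 5.46364733e-01 -5.14461378e-04  3.94293120e-01] [ 9.99344392e-01 -3.61989641e-02 -6.49438164e-04] [-7.83412609e-04  2.91720123e-01  3.26955277e-01  1.60669089e+00
 -2.69763556e-04  1.60621979e+00]
```

View pics/wrist2.png

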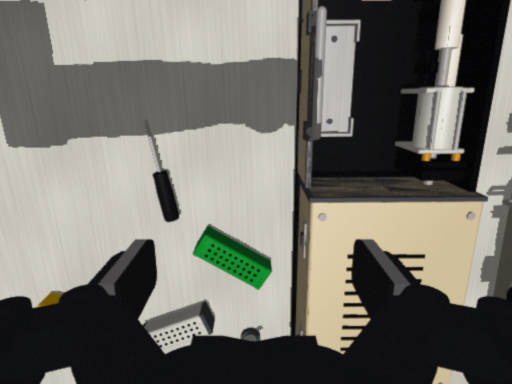

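View pics/top2c.png

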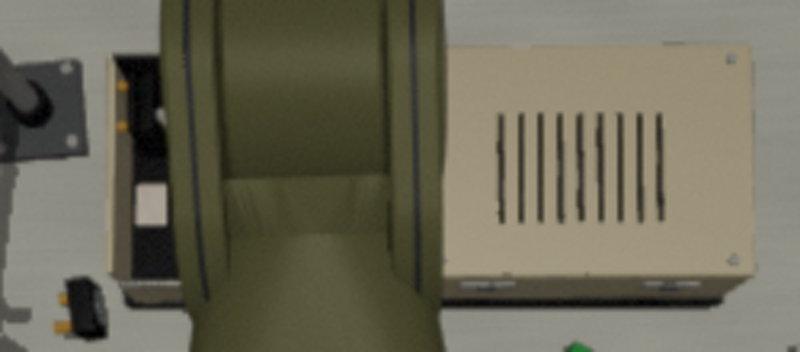

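View pics/scene2c.png

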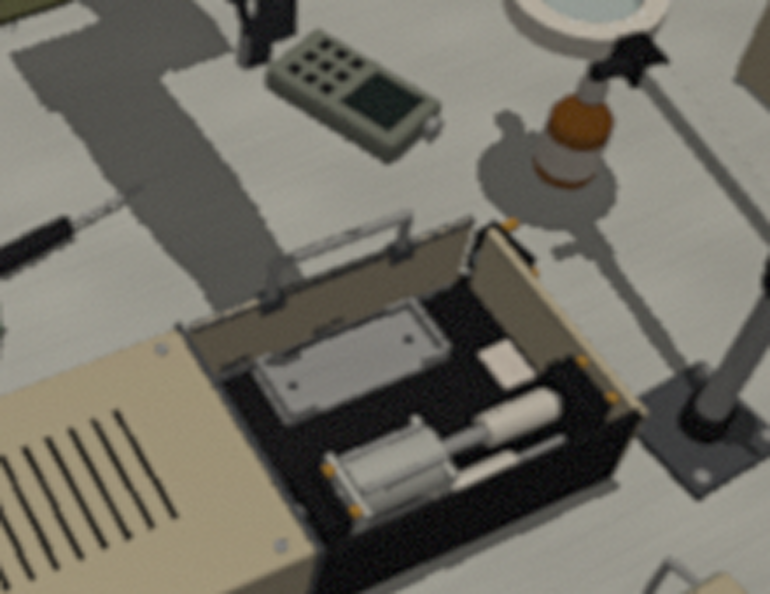

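```bash
python3 - <<'E'
from h import *
np.set_printoptions(precision=4,suppress=True)
c=np.load('w2.npy',allow_pickle=True).item()
f=cv2.imread('pics/wrist2.png')
cv2.imwrite('pics/w2a.png',cv2.resize(f[0:210,280:500],None,fx=3.5,fy=2.8*1.02,interpolation=cv2.INTER_CUBIC))
w=lambda u,v,z:onz('wrist',u,v,z,c)
print('cover FL',w(301,199,.15),w(482,198,.15))
print('bar',w(319,12,.18),w(312,133,.18))
print('seat',[w(*p,.065) for p in [(325,21),(360,21),(352,135),(322,137)]])
S=lambda x,y:(200+x/3.5,150+y/3.3)
print('bar tri scene z.18 left/right',onz('scene',*S(410,215),.18),onz('scene',*S(270,262),.18))
print('seat screws',w(334,38,.051),w(329,121,.051), onz('scene',*S(408,340),.051),onz('scene',*S(292,385),.051))
E
```

```text
cover FL [ 0.6025 -0.0579  0.15  ] [ 0.8249 -0.0645  0.15  ]
bar [0.6155 0.1433 0.18  ] [0.61   0.0259 0.18  ]
seat [array([0.6449, 0.1568, 0.065 ]), array([0.6904, 0.1552, 0.065 ]), array([0.6865, 0.0076, 0.065 ]), array([0.6439, 0.0063, 0.065 ])]
bar tri scene z.18 left/right [0.619 0.145 0.18 ] [0.61   0.0222 0.18  ]
seat screws [0.6604 0.138  0.051 ] [0.6564 0.0272 0.051 ] [0.6609 0.1372 0.051 ] [0.6555 0.0272 0.051 ]
```

View pics/w2a.png

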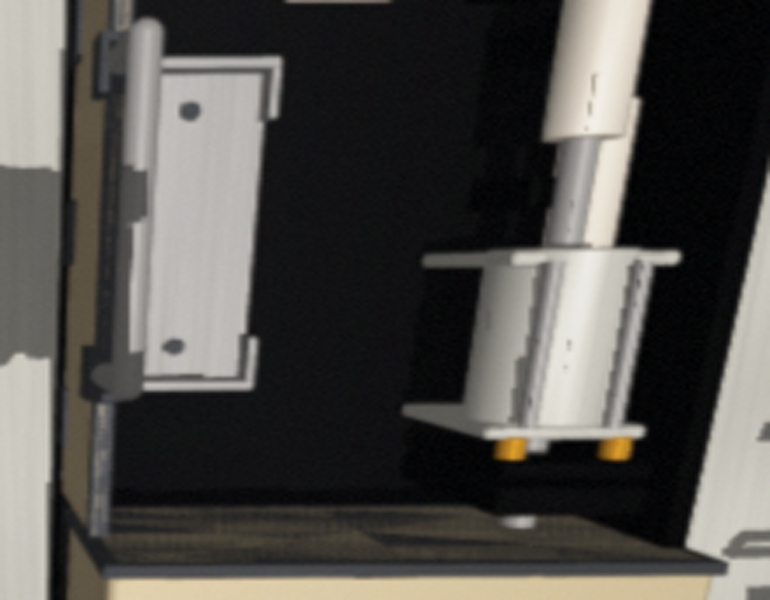

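Call:
{"name": "arm_command", "arguments": {"plan": [24,28,0,0,0,0,1,24,28,-30,0,0,0,1,23,28.5,-50,0,0,0,1,0,0,-50,0,0,0,1,0,0,-40,0,0,0,1,0,0,0,0,0,0,1]}}

```text
time_s: 8.4
position: [0.607, 0.0818, 0.227]
eef_rot: [[0.999, -0.029, -0.015], [-0.029, -1.0, -0.002], [-0.015, 0.002, -1.0]]
ft_force: [-1.0, -0.1, 0.3]
grip_width: 0.996
```

```bash
python3 - <<'E'
from h import *
s=env.state(); print(s['position'],s['eef_rot'][:,0],s['ft_force'])
f=vision.grab_frame('wrist'); f=f[:,:,::-1]; cv2.imwrite('pics/wrist3.png',f)
f=vision.grab_frame('scene'); f=f[:,:,::-1]; cv2.imwrite('pics/scene3c.png',cv2.resize(f[120:330,200:420],None,fx=3,fy=2.8,interpolation=cv2.INTER_CUBIC))
E
```

```text
[0.60704612 0.08184309 0.22700564] [ 0.99947214 -0.02865676 -0.01530481] [-0.96370247 -0.05014692  0.32135946]
```

View pics/wrist3.png

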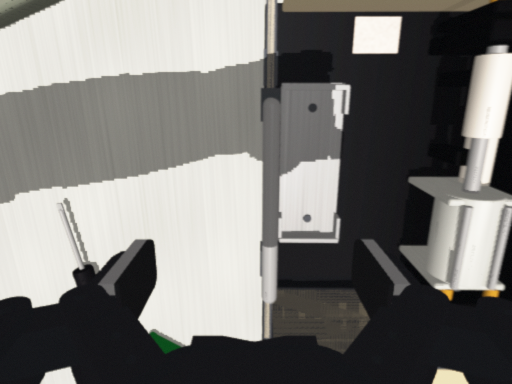

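View pics/scene3c.png

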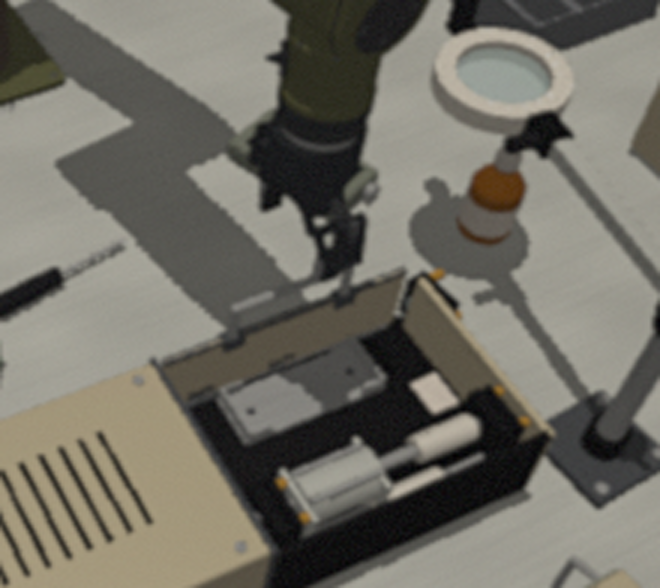

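```bash
python3 - <<'E'
from h import *
np.set_printoptions(precision=4,suppress=True)
s=env.state(); print(s['position'],s['eef_rot'])
w=lambda u,v,z:onz('wrist',u,v,z)
print(w(272,95,.18),w(270,300,.18),w(312,107,.051),w(307,217,.051))
E
```

```text
[0.6124 0.0818 0.2348] [[ 0.9995 -0.0302 -0.001 ]
 [-0.0302 -0.9995  0.    ]
 [-0.001   0.     -1.    ]]
[0.6252 0.1496 0.18  ] [0.6218 0.0139 0.18  ] [0.6702 0.1371 0.051 ] [0.667  0.0243 0.051 ]
```

```bash
python3 - <<'E'
from h import *
np.set_printoptions(precision=4,suppress=True)
c=vision.get_calibration('wrist'); f=vision.grab_frame('wrist'); f=f[:,:,::-1]; cv2.imwrite('pics/wrist4.png',f); np.save('w4.npy',c,allow_pickle=True)
cv2.imwrite('pics/wrist4c.png',cv2.resize(f[60:320,220:400],None,fx=2.5,fy=2.3,interpolation=cv2.INTER_CUBIC))
E
```

```text
(no output)
```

View pics/wrist4c.png

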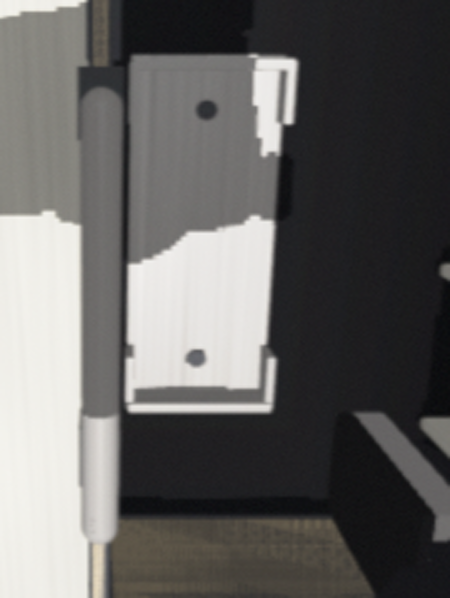

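```bash
python3 - <<'E'
from h import *
np.set_printoptions(precision=4,suppress=True)
c=np.load('w4.npy',allow_pickle=True).item()
w=lambda x,y,z:onz('wrist',220+x/2.5,60+y/2.3,z,c)
print('bar',w(102,90,.18),w(99,540,.18))
print('screws',w(206,110,.051),w(196,358,.051))
print('seat lips tops',w(298,62,.066),w(274,410,.066),w(128,62,.066),w(128,408,.066))
E
```

```text
bar [0.6187 0.1475 0.18  ] [0.6147 0.0182 0.18  ]
screws [0.661  0.1366 0.051 ] [0.6579 0.0261 0.051 ]
seat lips tops [0.692  0.1546 0.066 ] [0.688  0.0062 0.066 ] [0.6305 0.1564 0.066 ] [0.6282 0.0089 0.066 ]
```

Call:
{"name": "arm_command", "arguments": {"plan": [4,0,-20,0,0,0,1,0,0,-20,0,0,0,1,0,0,-20,0,0,0,1,0,0,-14,0,0,0,1,0,0,0,0,0,0,-1,0,0,0,0,0,0,-1,0,0,0,0,0,0,-1,0,0,0,0,0,0,-1]}}

```text
time_s: 9.35
position: [0.6182, 0.0809, 0.1622]
eef_rot: [[0.999, -0.032, 0.003], [-0.032, -0.999, 0.0], [0.003, -0.001, -1.0]]
ft_force: [-0.4, 0.3, -0.9]
grip_width: 0.328
```

```bash
python3 - <<'E'
import numpy as np
R=135; th=np.linspace(0,1.45,25); h=-.032
# grasp position: x forward -R sin(th+eps)... at 1.45 z=16
d=np.diff(np.c_[-R*np.sin(th),R*np.cos(th)],axis=0)
print(R*np.cos(1.45)); print([(round(a*np.cos(h),1),round(a*np.sin(h),1),round(b,1)) for a,b in d])
E
```

```text
16.267873864594492
[(np.float64(-8.1), np.float64(0.3), np.float64(-0.2)), (np.float64(-8.1), np.float64(0.3), np.float64(-0.7)), (np.float64(-8.1), np.float64(0.3), np.float64(-1.2)), (np.float64(-8.0), np.float64(0.3), np.float64(-1.7)), (np.float64(-7.9), np.float64(0.3), np.float64(-2.2)), (np.float64(-7.7), np.float64(0.2), np.float64(-2.7)), (np.float64(-7.5), np.float64(0.2), np.float64(-3.1)), (np.float64(-7.3), np.float64(0.2), np.float64(-3.6)), (np.float64(-7.1), np.float64(0.2), np.float64(-4.0)), (np.float64(-6.8), np.float64(0.2), np.float64(-4.4)), (np.float64(-6.6), np.float64(0.2), np.float64(-4.8)), (np.float64(-6.3), np.float64(0.2), np.float64(-5.2)), (np.float64(-5.9), np.float64(0.2), np.float64(-5.6)), (np.float64(-5.6), np.float64(0.2), np.float64(-5.9)), (np.float64(-5.2), np.float64(0.2), np.float64(-6.3)), (np.float64(-4.8), np.float64(0.2), np.float64(-6.6)), (np.float64(-4.4), np.float64(0.1), np.float64(-6.8)), (np.float64(-4.0), np.float64(0.1), np.float64(-7.1)), (np.float64(-3.6), np.float64(0.1), np.float64(-7.3)), (np.float64(-3.1), np.float64(0.1), np.float64(-7.5)), (np.float64(-2.7), np.float64(0.1), np.float64(-7.7)), (np.float64(-2.2), np.float64(0.1), np.float64(-7.9)), (np.float64(-1.7), np.float64(0.1), np.float64(-8.0)), (np.float64(-1.2), np.float64(0.0), np.float64(-8.1))]
```

Call:
{"name": "arm_command", "arguments": {"plan": [0,0,0,0,0,0,-1,0,0,0,0,0,0,-1]}}

```text
time_s: 9.55
position: [0.6173, 0.0808, 0.1613]
eef_rot: [[0.999, -0.032, 0.001], [-0.032, -0.999, 0.0], [0.001, -0.0, -1.0]]
ft_force: [-1.0, 0.0, 5.7]
grip_width: 0.092
```

Call:
{"name": "arm_command", "arguments": {"plan": [-16.2,0.6,-0.9,0,0,0,-1,-16.1,0.6,-2.9,0,0,0,-1,-15.6,0.5,-4.9,0,0,0,-1,-14.8,0.4,-6.7,0,0,0,-1,-13.9,0.4,-8.4,0,0,0,-1,-12.9,0.4,-10,0,0,0,-1]}}

```text
time_s: 10.15
position: [0.5306, 0.0834, 0.1277]
eef_rot: [[0.999, -0.033, 0.008], [-0.033, -0.999, -0.001], [0.008, 0.0, -1.0]]
ft_force: [7.0, -1.0, -0.7]
grip_width: 0.095
```

Call:
{"name": "arm_command", "arguments": {"plan": [-11.5,0.4,-11.5,0,0,0,-1,-10,0.4,-12.9,0,0,0,-1,-8.4,0.2,-13.9,0,0,0,-1,-6.7,0.2,-14.8,0,0,0,-1]}}

```text
time_s: 10.55
position: [0.4929, 0.0845, 0.0743]
eef_rot: [[0.999, -0.033, 0.005], [-0.033, -0.999, -0.001], [0.005, 0.001, -1.0]]
ft_force: [3.3, -1.8, 4.2]
grip_width: 0.092
```

Call:
{"name": "arm_command", "arguments": {"plan": [-4.9,0.2,-15.6,0,0,0,-1,-2.9,0.1,-16.1,0,0,0,-1,0,0,0,0,0,0,-1,0,0,-2,0,0,0,-1,0,0,0,0,0,0,-1]}}

```text
time_s: 11.05
position: [0.4838, 0.0848, 0.04]
eef_rot: [[0.999, -0.033, 0.001], [-0.033, -0.999, -0.001], [0.001, 0.001, -1.0]]
ft_force: [2.5, -2.3, -2.5]
grip_width: 0.091
```

Call:
{"name": "arm_command", "arguments": {"plan": [0,0,-3,0,0,0,-1,0,0,-2,0,0,0,-1,0,0,0,0,0,0,-1]}}

```text
time_s: 11.35
position: [0.4835, 0.0848, 0.037]
eef_rot: [[0.999, -0.033, 0.002], [-0.033, -0.999, -0.0], [0.002, 0.0, -1.0]]
ft_force: [-4.9, -4.0, 18.8]
grip_width: 0.091
```

```bash
python3 - <<'E'
from h import *
s=env.state(); print(s['position'],s['eef_rot'][:,0],s['ft_force'])
f=vision.grab_frame('scene'); f=f[:,:,::-1]; cv2.imwrite('pics/scene5c.png',cv2.resize(f[120:330,160:420],None,fx=3,fy=2.8,interpolation=cv2.INTER_CUBIC))
E
```

```text
[0.48347826 0.08482812 0.0369676 ] [ 0.99946778 -0.03257224  0.00178881] [-4.91565186 -3.97361073 18.78138245]
```

View pics/scene5c.png

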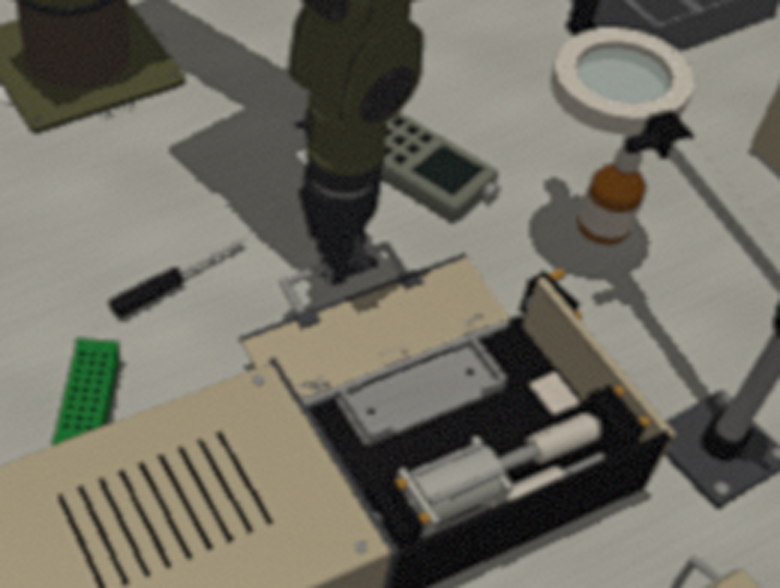

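Call:
{"name": "arm_command", "arguments": {"plan": [0,0,3,0,0,0,-1,0,0,0,0,0,0,-0.4,0,0,0,0,0,0,-0.4,0,0,0,0,0,0,-0.4,0,0,15,0,0,0,-0.4,0,0,40,0,0,0,-0.4,0,0,50,0,0,0,1,0,0,50,0,0,0,1]}}

```text
time_s: 12.2
position: [0.4817, 0.0852, 0.1934]
eef_rot: [[0.999, -0.032, -0.003], [-0.032, -0.999, 0.0], [-0.003, -0.0, -1.0]]
ft_force: [1.2, -0.1, -0.1]
grip_width: 0.629
```

Call:
{"name": "arm_command", "arguments": {"plan": [-9,-43,5,0,0,-7,1,-9,-43,5,0,0,-7,1,-9,-43,0,0,0,-7,1,-9,-43,0,0,0,-7,1,-9,-43,0,0,0,-7,1,-9,-43,0,0,0,-7,1,-9,-43,0,0,0,-7,1,-9,-43,0,0,0,-7,1]}}

```text
time_s: 13.0
position: [0.4101, -0.2601, 0.2022]
eef_rot: [[0.528, -0.849, -0.0], [-0.849, -0.528, 0.001], [-0.001, -0.0, -1.0]]
ft_force: [1.4, -0.9, 0.7]
grip_width: 0.998
```

Call:
{"name": "arm_command", "arguments": {"plan": [-9,-43,0,0,0,-7,1,-9,-41,0,0,0,-6,1,0,0,0,0,0,0,1,0,0,0,0,0,0,1]}}

```text
time_s: 13.4
position: [0.3924, -0.343, 0.2019]
eef_rot: [[0.327, -0.945, -0.001], [-0.945, -0.327, 0.002], [-0.002, 0.0, -1.0]]
ft_force: [0.5, 0.2, -0.7]
grip_width: 1.001
```

```bash
python3 - <<'E'
from h import *
s=env.state(); print(s['position'],s['eef_rot'][:,0],s['ft_force'])
c=vision.get_calibration('wrist'); np.save('w6.npy',c,allow_pickle=True)
f=vision.grab_frame('wrist'); f=f[:,:,::-1]; cv2.imwrite('pics/wrist6.png',f)
E
```

```text
[ 0.39236806 -0.3430144   0.20185789] [ 0.32672319 -0.94511742 -0.0022417 ] [ 0.51189229  0.16859582 -0.74319659]
```

View pics/wrist6.png

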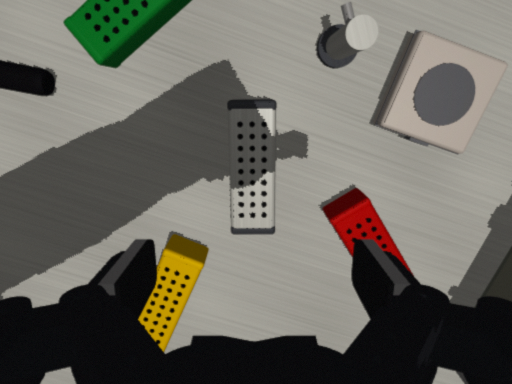

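```bash
python3 - <<'E'
from h import *
np.set_printoptions(precision=4,suppress=True)
c=np.load('w6.npy',allow_pickle=True).item()
f=cv2.imread('pics/wrist6.png')
w=lambda u,v,z=.04:onz('wrist',u,v,z,c)[:2]
P=np.array([w(229,102),w(275.5,101),w(274.5,232.5),w(231,233)])
print(P,P.mean(0),np.linalg.norm(P-np.roll(P,-1,0),axis=1))
d=(P[0]+P[1]-P[2]-P[3]); print(np.degrees(np.arctan2(d[1],d[0])))
print('holes dir',w(241,124),w(241,216),w(265,124),w(264,215))
cv2.imwrite('pics/w6c.png',cv2.resize(f[80:250,190:320],None,fx=4.5,fy=3.5,interpolation=cv2.INTER_CUBIC))
E
```

```text
[[ 0.4441 -0.3016]
 [ 0.4585 -0.3406]
 [ 0.3389 -0.3833]
 [ 0.3242 -0.3424]] [ 0.3914 -0.342 ] [0.0416 0.1269 0.0434 0.1266]
19.233077560942522
holes dir [ 0.4292 -0.3179] [ 0.3446 -0.3461] [ 0.4363 -0.3385] [ 0.353  -0.3671]
```

View pics/w6c.png

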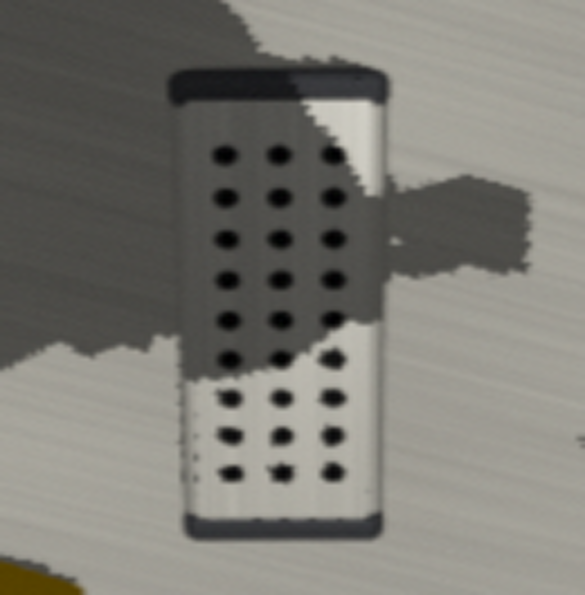

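Call:
{"name": "arm_command", "arguments": {"plan": [-1,1,-45,0,0,0,1,0,0,-45,0,0,0,1,0,0,-45,0,0,0,1,0,0,-35,0,0,0,1,0,0,-20,0,0,0,1,0,0,0,0,0,0,1,0,0,0,0,0,0,-1,0,0,0,0,0,0,-1]}}

```text
time_s: 14.25
position: [0.3934, -0.3422, 0.0142]
eef_rot: [[0.329, -0.944, 0.002], [-0.944, -0.329, -0.002], [0.002, -0.002, -1.0]]
ft_force: [0.4, 0.3, 0.6]
grip_width: 0.689
```

Call:
{"name": "arm_command", "arguments": {"plan": [0,0,0,0,0,0,-1,0,0,0,0,0,0,-1,0,0,0,0,0,0,-1]}}

```text
time_s: 14.55
position: [0.3934, -0.3427, 0.0145]
eef_rot: [[0.328, -0.945, 0.003], [-0.945, -0.328, -0.002], [0.003, -0.002, -1.0]]
ft_force: [0.3, 1.7, 5.9]
grip_width: 0.501
```

Call:
{"name": "arm_command", "arguments": {"plan": [0,0,40,0,0,0,-1,0,0,50,0,0,0,-1,5,10,50,0,0,3,-1,20,32,50,0,0,6,-1,20,32,15,0,0,6,-1,20,32,0,0,0,6,-1,20,32,0,0,0,6,-1,20,32,0,0,0,6,-1]}}

```text
time_s: 15.35
position: [0.4934, -0.1774, 0.2073]
eef_rot: [[0.792, -0.611, 0.001], [-0.611, -0.792, -0.001], [0.001, -0.0, -1.0]]
ft_force: [1.5, -0.6, -2.1]
grip_width: 0.501
```

Call:
{"name": "arm_command", "arguments": {"plan": [20,32,0,0,0,6,-1,20,32,0,0,0,6,-1,20,32,0,0,0,6,-1,20,32,0,0,0,6,-1,20,32,0,0,0,6,-1,20,32,0,0,0,6,-1,20,32,0,0,0,6,-1,0,0,0,0,0,0,-1]}}

```text
time_s: 16.15
position: [0.6351, 0.0496, 0.2062]
eef_rot: [[0.997, 0.078, 0.002], [0.078, -0.997, 0.002], [0.003, -0.002, -1.0]]
ft_force: [-0.5, 0.1, -2.4]
grip_width: 0.503
```

```bash
python3 - <<'E'
from h import *
s=env.state(); print(s['position'],s['eef_rot'],s['ft_force'],s['grip_width'],s['qpos'])
c=vision.get_calibration('wrist'); np.save('w7.npy',c,allow_pickle=True)
f=vision.grab_frame('wrist'); f=f[:,:,::-1]; cv2.imwrite('pics/wrist7.png',f)
E
```

```text
[0.63514653 0.04957194 0.20624219] [[ 0.99693402  0.07821115  0.00236017]
 [ 0.07820631 -0.99693503  0.00207662]
 [ 0.00251535 -0.00188568 -0.99999506]] [-0.45997143  0.06563465 -2.40901998] 0.5031694408792977 [0.07694009 0.46289419 0.10564136 1.21103068 0.00188907 1.56944991]
```

View pics/wrist7.png

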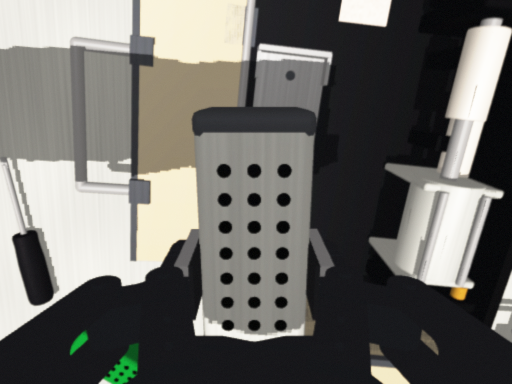

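```bash
python3 - <<'E'
from h import *
np.set_printoptions(precision=4,suppress=True)
c=np.load('w7.npy',allow_pickle=True).item()
T=np.array([.63515,.04957,.20624]); R=np.array([[.9969,.0782,.0024],[.0782,-.9969,.0021],[.0025,-.0019,-1]])
for p in [(254,109),(254,170),(254,199),(254,227),(254,253),(254,278),(254,302),(224,171),(284,171),(195,112),(313,112)]:
    print(p,R.T@(onz('wrist',*p,.2317,c)-T))
E
```

```text
(254, 109) [ 0.0004 -0.0635 -0.0253]
(254, 170) [ 0.0004 -0.0419 -0.0254]
(254, 199) [ 0.0004 -0.0308 -0.0254]
(254, 227) [ 0.0004 -0.0196 -0.0254]
(254, 253) [ 0.0004 -0.0087 -0.0254]
(254, 278) [ 0.0004  0.0023 -0.0255]
(254, 302) [ 0.0004  0.0133 -0.0255]
(224, 171) [-0.0106 -0.0415 -0.0254]
(284, 171) [ 0.0113 -0.0415 -0.0254]
(195, 112) [-0.0201 -0.0625 -0.0254]
(313, 112) [ 0.0208 -0.0625 -0.0253]
```

Call:
{"name": "arm_command", "arguments": {"plan": [12,17,0,0,0,-3,-1,12,17.5,0,0,0,-3.3,-1,0,0,-35,0,0,0,-1,0,0,-35,0,0,0,-1,0,0,-20,0,0,0,-1,0,0,0,0,0,0,-1,0,0,0,0,0,0,-1]}}

```text
time_s: 16.9
position: [0.6564, 0.079, 0.1169]
eef_rot: [[0.999, -0.039, -0.001], [-0.039, -0.999, -0.0], [-0.001, 0.0, -1.0]]
ft_force: [0.3, -0.2, -1.4]
grip_width: 0.499
```

```bash
python3 - <<'E'
from h import *
s=env.state(); print(s['position'],s['eef_rot'][:,0],s['ft_force'],s['grip_width'],s['qpos'])
c=vision.get_calibration('wrist'); np.save('w8.npy',c,allow_pickle=True)
f=vision.grab_frame('wrist'); f=f[:,:,::-1]; cv2.imwrite('pics/wrist8.png',f)
f=vision.grab_frame('scene'); f=f[:,:,::-1]; cv2.imwrite('pics/scene8c.png',cv2.resize(f[150:330,200:420],None,fx=3.5,fy=3.3,interpolation=cv2.INTER_CUBIC))
E
```

```text
[0.65639782 0.07895011 0.11690685] [ 9.99237951e-01 -3.90287713e-02 -5.22259755e-04] [ 0.31036227 -0.21714352 -1.3784274 ] 0.498808489638921 [ 1.19828770e-01  5.52781833e-01  2.29659568e-02  1.04155101e+00
 -2.59909062e-04  1.72966377e+00]
```

View pics/wrist8.png

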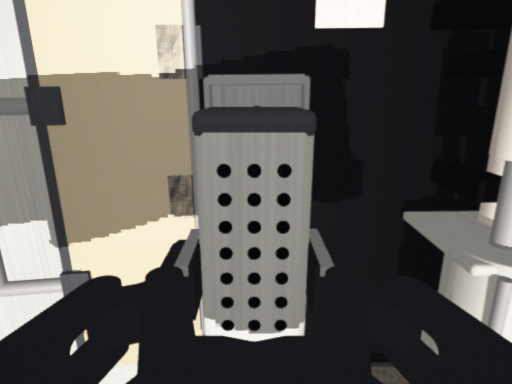

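View pics/scene8c.png

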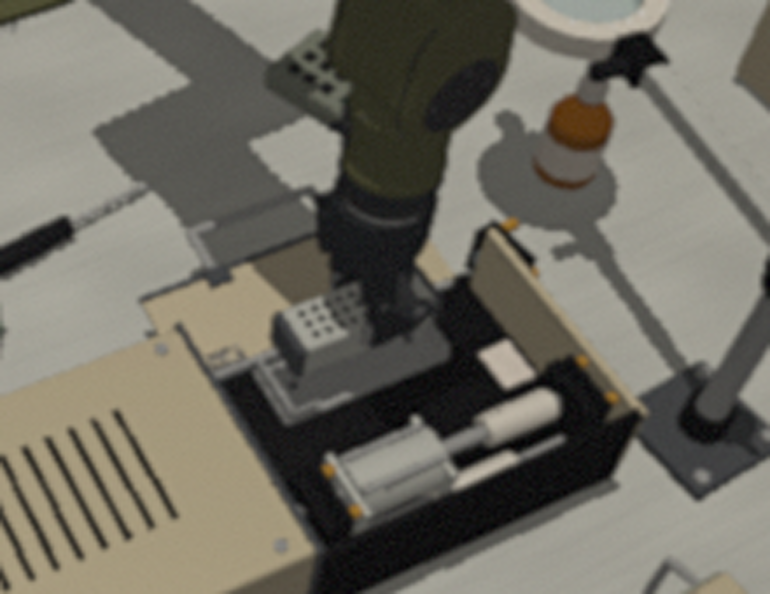

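```bash
python3 - <<'E'
from h import *
np.set_printoptions(precision=4,suppress=True)
c=np.load('w8.npy',allow_pickle=True).item()
f=cv2.imread('pics/wrist8.png')
for z in (.065,.067):
  for p in [(205,77),(310,77),(212,85),(304,85)]: print(z,p,onz('wrist',*p,z,c))
cv2.imwrite('pics/w8c.png',cv2.resize(f[60:150,170:340],None,fx=4.5,fy=4.5,interpolation=cv2.INTER_CUBIC))
E
```

```text
0.065 (205, 77) [0.6324 0.1578 0.065 ]
0.065 (310, 77) [0.6911 0.1555 0.065 ]
0.065 (212, 85) [0.636  0.1534 0.065 ]
0.065 (304, 85) [0.6878 0.1514 0.065 ]
0.067 (205, 77) [0.6327 0.1577 0.067 ]
0.067 (310, 77) [0.6908 0.1554 0.067 ]
0.067 (212, 85) [0.6362 0.1533 0.067 ]
0.067 (304, 85) [0.6875 0.1513 0.067 ]
```

View pics/w8c.png

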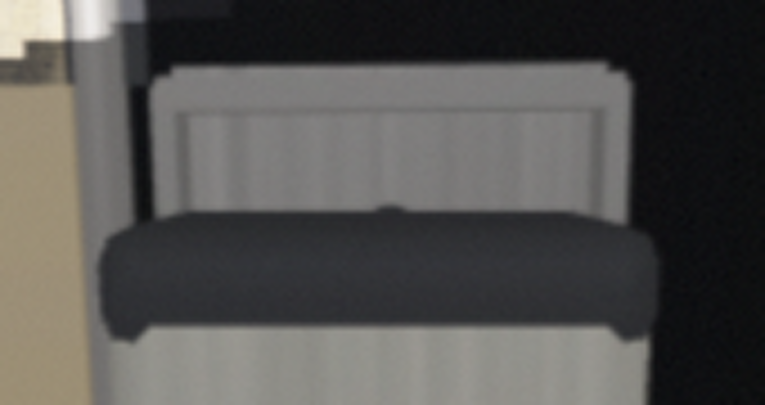

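Call:
{"name": "arm_command", "arguments": {"plan": [2.6,4.8,0,0,0,0,-1,0,0,-15,0,0,0,-1,0,0,-15,0,0,0,-1,0,0,-10,0,0,0,-1,0,0,-5,0,0,0,-1,0,0,0,0,0,0,-1]}}

```text
time_s: 17.6
position: [0.6592, 0.0848, 0.071]
eef_rot: [[0.999, -0.038, -0.001], [-0.038, -0.999, -0.0], [-0.001, 0.0, -1.0]]
ft_force: [-0.3, -0.6, -1.2]
grip_width: 0.501
```

Call:
{"name": "arm_command", "arguments": {"plan": [0,-1,-3,0,0,0,-1,0,0,-2,0,0,0,-1,0,0,0,0,0,0,-1]}}

```text
time_s: 17.9
position: [0.6595, 0.0837, 0.0665]
eef_rot: [[0.999, -0.038, 0.0], [-0.038, -0.999, 0.0], [0.0, -0.0, -1.0]]
ft_force: [0.7, -0.6, -1.3]
grip_width: 0.501
```

Call:
{"name": "arm_command", "arguments": {"plan": [0,0,-1.5,0,0,0,-1,0,0,0,0,0,0,-1,0,0,0,0,0,0,0.5,0,0,0,0,0,0,0.5,0,0,0,0,0,0,0.5]}}

```text
time_s: 18.4
position: [0.6596, 0.0838, 0.065]
eef_rot: [[0.999, -0.038, 0.0], [-0.038, -0.999, 0.0], [0.0, -0.0, -1.0]]
ft_force: [0.1, -0.6, -0.2]
grip_width: 0.752
```

Call:
{"name": "arm_command", "arguments": {"plan": [0,0,20,0,0,0,0.5,0,0,40,0,0,0,0.5,0,0,40,0,0,0,0.5,0,0,0,0,0,0,0.5]}}

```text
time_s: 18.8
position: [0.6635, 0.0843, 0.1717]
eef_rot: [[0.999, -0.038, 0.012], [-0.038, -0.999, 0.001], [0.012, -0.002, -1.0]]
ft_force: [1.1, -0.0, 0.6]
grip_width: 0.748
```

```bash
python3 - <<'E'
from h import *
s=env.state(); print(s['position'],s['eef_rot'][:,0],s['ft_force'],s['grip_width'],s['qpos'])
c=vision.get_calibration('wrist'); np.save('w9.npy',c,allow_pickle=True)
f=vision.grab_frame('wrist'); f=f[:,:,::-1]; cv2.imwrite('pics/wrist9.png',f)
f=vision.grab_frame('scene'); f=f[:,:,::-1]; cv2.imwrite('pics/scene9c.png',cv2.resize(f[150:330,200:420],None,fx=3.5,fy=3.3,interpolation=cv2.INTER_CUBIC))
E
```

```text
[0.66353627 0.08425403 0.17170357] [ 0.99922598 -0.03753744  0.01176331] [ 1.07039467 -0.0484267   0.60453341] 0.7480942071977518 [ 1.26318214e-01  5.26278044e-01  1.23048683e-01  1.15564948e+00
 -3.51335735e-05  1.73465196e+00]
```

View pics/wrist9.png

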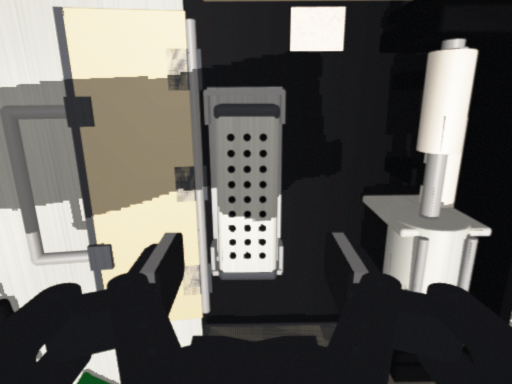

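View pics/scene9c.png

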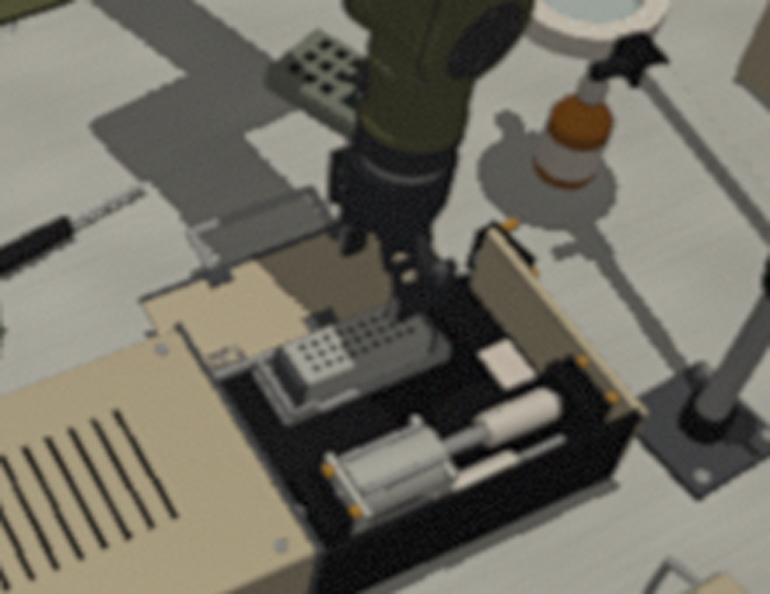

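Call:
{"name": "arm_command", "arguments": {"plan": [-30,0,20,0,0,0,-0.4,-36,0,0,0,0,0,-0.4,-36,0,0,0,0,0,-0.4,-36,0,0,0,0,0,-0.4,-36,0,0,0,0,0,-0.4,0,0,0,0,0,0,-0.4,0,0,0,0,0,0,-0.4]}}

```text
time_s: 19.6
position: [0.4841, 0.0836, 0.1838]
eef_rot: [[0.999, -0.037, -0.002], [-0.037, -0.999, -0.0], [-0.002, 0.0, -1.0]]
ft_force: [1.3, 0.1, 0.7]
grip_width: 0.301
```

Call:
{"name": "arm_command", "arguments": {"plan": [0,1,-40,0,0,0,-0.4,0,0,-40,0,0,0,-0.4,0,0,-40,0,0,0,-0.4,0,0,-15,0,0,0,-0.4,0,0,-7,0,0,0,-0.4,0,0,0,0,0,0,-0.4]}}

```text
time_s: 20.2
position: [0.4858, 0.0846, 0.0417]
eef_rot: [[0.999, -0.038, -0.002], [-0.038, -0.999, -0.0], [-0.002, 0.0, -1.0]]
ft_force: [-0.6, -0.1, 1.0]
grip_width: 0.297
```

Call:
{"name": "arm_command", "arguments": {"plan": [-1,0,0,0,0,0,-1,0,0,0,0,0,0,-1,0,0,0,0,0,0,-1,0,0,0,0,0,0,-1]}}

```text
time_s: 20.6
position: [0.4836, 0.0849, 0.0432]
eef_rot: [[0.999, -0.037, -0.001], [-0.037, -0.999, 0.001], [-0.001, -0.001, -1.0]]
ft_force: [-4.3, 1.6, -0.4]
grip_width: 0.093
```

Call:
{"name": "arm_command", "arguments": {"plan": [2.9,-0.1,16.1,0,0,0,-1,4.9,-0.2,15.6,0,0,0,-1,6.7,-0.2,14.8,0,0,0,-1,8.4,-0.2,13.9,0,0,0,-1,10,-0.4,12.9,0,0,0,-1,11.5,-0.4,11.5,0,0,0,-1]}}

```text
time_s: 21.2
position: [0.5261, 0.0837, 0.1279]
eef_rot: [[0.999, -0.037, -0.005], [-0.037, -0.999, 0.001], [-0.005, -0.001, -1.0]]
ft_force: [-4.8, 2.8, -3.5]
grip_width: 0.089
```

Call:
{"name": "arm_command", "arguments": {"plan": [12.9,-0.4,10,0,0,0,-1,13.9,-0.4,8.4,0,0,0,-1,14.8,-0.4,6.7,0,0,0,-1,15.6,-0.5,4.9,0,0,0,-1]}}

```text
time_s: 21.6
position: [0.5847, 0.0819, 0.1604]
eef_rot: [[0.999, -0.037, -0.001], [-0.037, -0.999, 0.001], [-0.001, -0.001, -1.0]]
ft_force: [-7.1, 1.3, 5.0]
grip_width: 0.089
```

Call:
{"name": "arm_command", "arguments": {"plan": [16.1,-0.6,2.9,0,0,0,-1,12,-0.6,0.9,0,0,0,-1,4,0,0,0,0,0,-1,0,0,0,0,0,0,-1,0,0,0,0,0,0,-1]}}

```text
time_s: 22.1
position: [0.6174, 0.081, 0.1642]
eef_rot: [[0.999, -0.037, 0.0], [-0.037, -0.999, 0.002], [0.0, -0.002, -1.0]]
ft_force: [-8.0, 2.3, 10.9]
grip_width: 0.088
```

Push on against the shut stop.

Call:
{"name": "arm_command", "arguments": {"plan": [2,0,-1,0,0,0,-1,1,0,0,0,0,0,-1,0,0,0,0,0,0,-1]}}

```text
time_s: 22.4
position: [0.6174, 0.081, 0.1641]
eef_rot: [[0.999, -0.037, -0.004], [-0.037, -0.999, 0.002], [-0.004, -0.001, -1.0]]
ft_force: [-16.0, 1.6, 18.2]
grip_width: 0.085
```

Call:
{"name": "arm_command", "arguments": {"plan": [0,0,0,0,0,0,-0.2,0,0,0,0,0,0,-0.2,0,0,0,0,0,0,-0.2,0,0,20,0,0,0,-0.2,0,0,50,0,0,0,-0.2,0,0,50,0,0,0,1,0,0,50,0,0,0,1,0,0,0,0,0,0,1]}}

```text
time_s: 23.2
position: [0.6251, 0.0805, 0.339]
eef_rot: [[0.999, -0.038, 0.016], [-0.038, -0.999, 0.002], [0.016, -0.002, -1.0]]
ft_force: [0.2, 0.3, -0.1]
grip_width: 0.892
```

```bash
python3 - <<'E'
from h import *
s=env.state(); print(s['position'],s['eef_rot'][:,0],s['ft_force'],s['grip_width'],s['qpos'])
c=vision.get_calibration('wrist'); np.save('w10.npy',c,allow_pickle=True)
f=vision.grab_frame('wrist'); f=f[:,:,::-1]; cv2.imwrite('pics/wrist10.png',f)
f=vision.grab_frame('scene'); f=f[:,:,::-1]; cv2.imwrite('pics/scene10.png',f);cv2.imwrite('pics/scene10c.png',cv2.resize(f[100:330,200:440],None,fx=3.2,fy=2.6,interpolation=cv2.INTER_CUBIC))
E
```

```text
[0.62507711 0.08051173 0.33896662] [ 0.99916107 -0.03789785  0.01552097] [ 0.17355832  0.32366364 -0.13446162] 0.8917741559529673 [ 1.28310906e-01  4.27997555e-01  3.90201084e-01  1.51733175e+00
 -4.19584747e-04  1.73699853e+00]
```

View pics/wrist10.png

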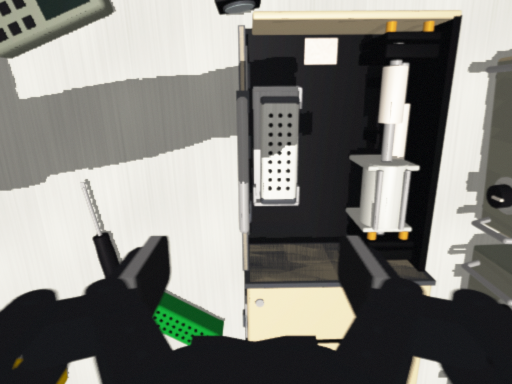

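View pics/scene10c.png

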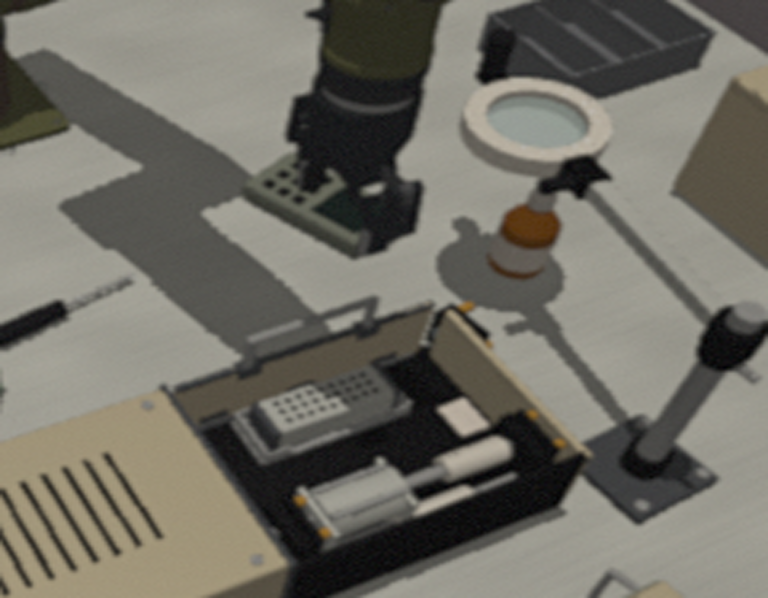

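Call:
{"name": "arm_command", "arguments": {"plan": [0,0,30,0,0,8.3,1,-15,20,10,0,0,8.3,1,-18,30,0,0,0,8.3,1,-18,30,0,0,0,8.3,1,-18,30,0,0,0,8.3,1,-18,30,0,0,0,8.3,1,-18,30,0,0,0,8.3,1,-18,30,0,0,0,8.3,1]}}

```text
time_s: 24.1
position: [0.497, 0.2811, 0.3681]
eef_rot: [[0.429, 0.903, -0.003], [0.903, -0.429, -0.002], [-0.003, -0.002, -1.0]]
ft_force: [0.1, -0.2, -0.0]
grip_width: 0.998
```

Call:
{"name": "arm_command", "arguments": {"plan": [-18,30,0,0,0,8.3,1,-18,30,0,0,0,8.3,1,-18,26,0,0,0,0,1,0,0,0,0,0,0,1]}}

```text
time_s: 24.5
position: [0.4418, 0.3688, 0.368]
eef_rot: [[0.155, 0.988, -0.004], [0.988, -0.155, -0.001], [-0.002, -0.003, -1.0]]
ft_force: [0.2, 0.7, -0.3]
grip_width: 0.995
```

```bash
python3 - <<'E'
from h import *
s=env.state(); print(s['position'],s['eef_rot'][:,0],s['ft_force'],s['grip_width'],s['qpos'])
c=vision.get_calibration('wrist'); np.save('w11.npy',c,allow_pickle=True)
f=vision.grab_frame('wrist'); f=f[:,:,::-1]; cv2.imwrite('pics/wrist11.png',f)
f=vision.grab_frame('top'); f=f[:,:,::-1]; cv2.imwrite('pics/top11.png',f)
E
```

```text
[0.44181646 0.36884152 0.36797279] [ 0.15458957  0.98797678 -0.00198657] [ 0.20723444  0.71430566 -0.29641677] 0.9954953744077288 [6.94936897e-01 3.42929822e-01 3.33337308e-01 1.56492652e+00
 1.22842291e-03 8.50150288e-01]
```

View pics/wrist11.png

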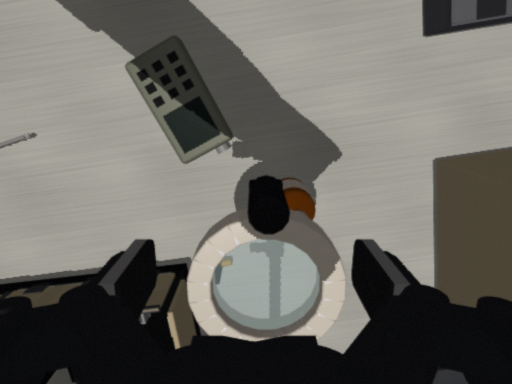

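View pics/top11.png

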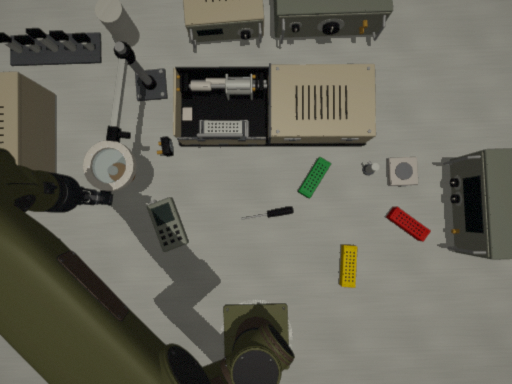

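```bash
python3 - <<'E'
from h import *
np.set_printoptions(precision=4,suppress=True)
f=cv2.imread('pics/top11.png')
c=f[60:220,70:290]; cv2.imwrite('pics/t11c.png',cv2.resize(c,None,fx=3.6,fy=3.6,interpolation=cv2.INTER_CUBIC))
c10=np.load('w10.npy',allow_pickle=True).item(); w=cv2.imread('pics/wrist10.png')
cv2.imwrite('pics/w10c.png',cv2.resize(w[70:220,230:330],None,fx=4,fy=4,interpolation=cv2.INTER_CUBIC))
E
```

```text
(no output)
```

View pics/t11c.png

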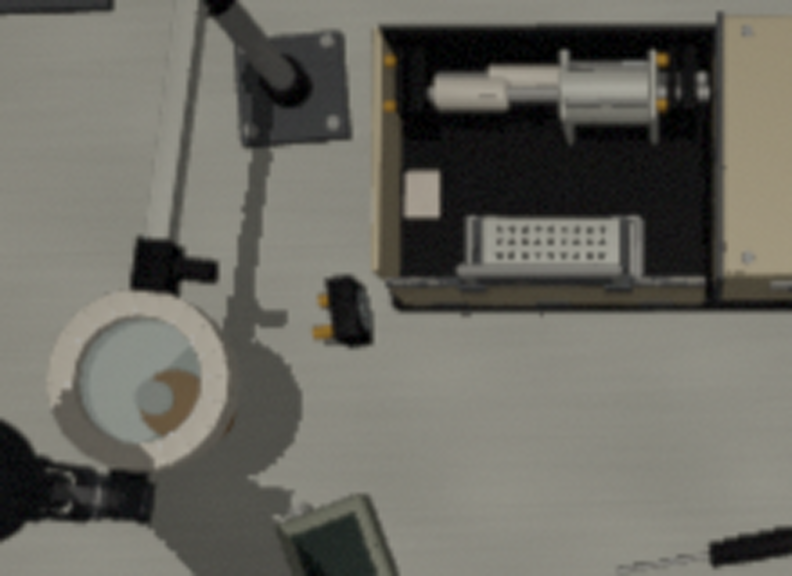

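View pics/w10c.png

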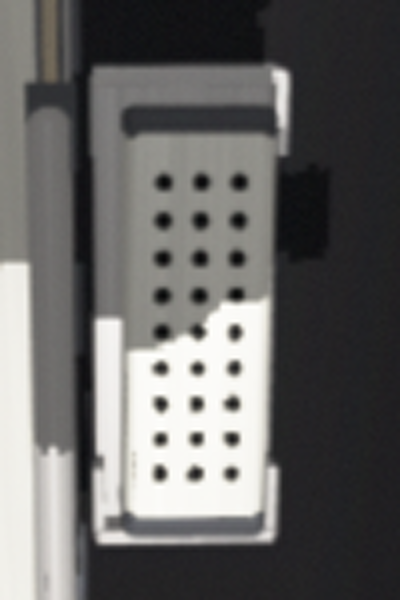

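Call:
{"name": "arm_command", "arguments": {"plan": [0,7.5,0,0,0,0,1,0,0,-30,0,0,0,1,0,0,-30,0,0,0,1,0,0,-23,0,0,0,1,0,0,0,0,0,0,1]}}

```text
time_s: 25.1
position: [0.4431, 0.3717, 0.2836]
eef_rot: [[0.161, 0.987, -0.006], [0.987, -0.161, -0.005], [-0.006, -0.005, -1.0]]
ft_force: [-0.2, -0.4, 0.2]
grip_width: 1.003
```

```bash
python3 - <<'E'
from h import *
np.set_printoptions(precision=4,suppress=True)
t=lambda x,y,z:onz('top',70+x/3.6,60+y/3.6,z)
c10=np.load('w10.npy',allow_pickle=True).item()
print('can top',t(551,242,.091),'wrist',onz('wrist',230+197/4,70+332/4,.091,c10))
print('holes',t(498,242,.091),t(604,242,.091))
print('head',t(139,378,.273))
print('stops',t(468,245,.066),t(641,245,.066))
E
```

```text
can top [0.6582 0.0798 0.091 ] wrist [0.6597 0.081  0.091 ]
holes [0.6596 0.1249 0.091 ] [0.6567 0.0348 0.091 ]
head [0.5277 0.3623 0.273 ]
stops [0.6636 0.1542 0.066 ] [0.6587 0.0039 0.066 ]
```

Call:
{"name": "arm_command", "arguments": {"plan": [0,4,0,0,0,0,-1,0,0,0,0,0,0,-1,0,0,0,0,0,0,-1,0,0,0,0,0,0,-1,0,0,0,0,0,0,-1,0,0,0,0,0,0,-1]}}

```text
time_s: 25.7
position: [0.4447, 0.3782, 0.2888]
eef_rot: [[0.159, 0.987, 0.002], [0.987, -0.159, 0.002], [0.002, 0.002, -1.0]]
ft_force: [0.3, -0.2, 6.1]
grip_width: 0.287
```

```bash
python3 - <<'E'
import numpy as np
P=np.array([.8265,.3215]);g=np.array([.4447,.3782]);a0=np.degrees(np.arctan2(*(g-P)[::-1]));R=np.hypot(*(g-P));print(a0,R)
pts=[P+R*np.array([np.cos(np.radians(a0+3*k)),np.sin(np.radians(a0+3*k))]) for k in range(22)]
print(np.round(np.diff(pts,axis=0)*1000,1).tolist(),pts[-1])
E
```

```text
171.55290887822102 0.38598721481416975
[[-2.4, -20.1], [-1.4, -20.2], [-0.3, -20.2], [0.7, -20.2], [1.8, -20.1], [2.8, -20.0], [3.9, -19.8], [4.9, -19.6], [5.9, -19.3], [6.9, -19.0], [7.9, -18.6], [8.9, -18.2], [9.8, -17.7], [10.7, -17.1], [11.6, -16.5], [12.5, -15.9], [13.3, -15.2], [14.1, -14.5], [14.8, -13.8], [15.5, -13.0], [16.1, -12.1]] [0.60264636 0.00705497]
```

Call:
{"name": "arm_command", "arguments": {"plan": [-2.4,-20.1,0,0,0,3,-1,-1.4,-20.2,0,0,0,3,-1,-0.3,-20.2,0,0,0,3,-1,0.7,-20.2,0,0,0,3,-1,1.8,-20.1,0,0,0,3,-1,2.8,-20,0,0,0,3,-1,3.9,-19.8,0,0,0,3,-1]}}

```text
time_s: 26.4
position: [0.4503, 0.2371, 0.2888]
eef_rot: [[-0.207, 0.978, 0.003], [0.978, 0.207, 0.002], [0.001, 0.004, -1.0]]
ft_force: [2.7, 1.2, 4.1]
grip_width: 0.288
```

Call:
{"name": "arm_command", "arguments": {"plan": [4.9,-19.6,0,0,0,3,-1,5.9,-19.3,0,0,0,3,-1,6.9,-19,0,0,0,3,-1,7.9,-18.6,0,0,0,3,-1,8.9,-18.2,0,0,0,3,-1,9.8,-17.7,0,0,0,3,-1,10.7,-17.1,0,0,0,3,-1]}}

```text
time_s: 27.1
position: [0.5059, 0.1078, 0.2888]
eef_rot: [[-0.544, 0.839, 0.004], [0.839, 0.544, 0.002], [-0.0, 0.005, -1.0]]
ft_force: [3.2, 2.4, 2.8]
grip_width: 0.289
```

Call:
{"name": "arm_command", "arguments": {"plan": [11.6,-16.5,0,0,0,3,-1,12.5,-15.9,0,0,0,3,-1,13.3,-15.2,0,0,0,3,-1,14.1,-14.5,0,0,0,3,-1,7,-7,0,0,0,1.5,-1,0,0,0,0,0,0,-1]}}

```text
time_s: 27.7
position: [0.5652, 0.0382, 0.2888]
eef_rot: [[-0.723, 0.691, 0.005], [0.691, 0.723, 0.001], [-0.002, 0.004, -1.0]]
ft_force: [1.8, 1.3, 5.0]
grip_width: 0.29
```

```bash
python3 - <<'E'
from h import *
s=env.state(); print(s['position'],s['eef_rot'][:,0],s['ft_force'],s['grip_width'])
for n in ['top','scene']:
    f=vision.grab_frame(n)[:,:,::-1]; cv2.imwrite(f'pics/{n}12.png',f)
    r=(slice(70,170),slice(150,290)) if n=='top' else (slice(170,320),slice(240,400))
    cv2.imwrite(f'pics/{n}12c.png',cv2.resize(f[r],None,fx=5 if n=='top' else 4,fy=5 if n=='top' else 4,interpolation=cv2.INTER_CUBIC))
E
```

```text
[0.5652066  0.03817357 0.28876846] [-0.72285259  0.69099799 -0.00243165] [1.84108859 1.25218298 4.978507  ] 0.29046554898442867
```

View pics/top12c.png

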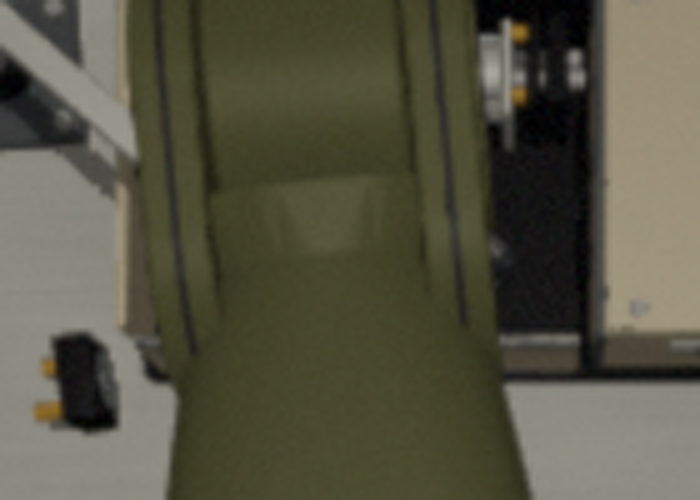

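View pics/scene12c.png

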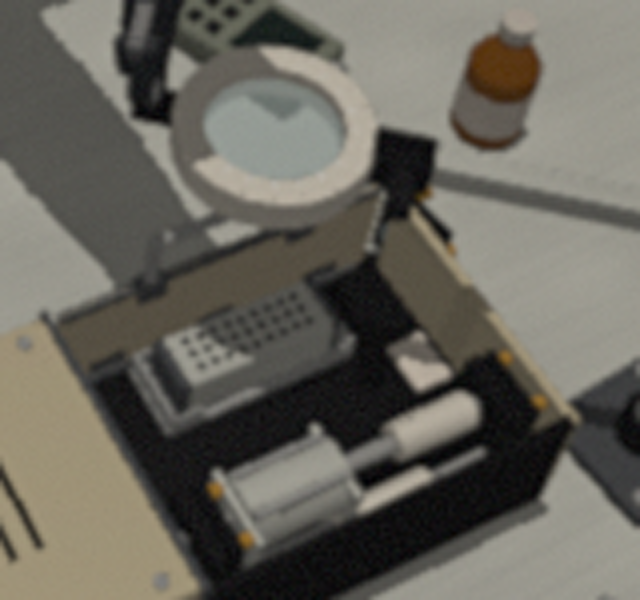

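```bash
python3 - <<'E'
from h import *
np.set_printoptions(precision=4,suppress=True)
S=lambda x,y,z:onz('scene',240+x/4,170+y/4,z)
print('head now',S(275,135,.260))
print('old check', onz('scene',240+247/3.7,170+148/3.7,.260))
print('can',S(247,329,.091))
g=np.array([.5652,.0382])
for P in [(.826,.322),(.8277,.3197),(.83,.3166)]:
    P=np.array(P); d=g-P; d/=np.linalg.norm(d); print('head from post',P+.303*d, np.degrees(np.arctan2(-d[1],-d[0])), 'ang2can',np.degrees(np.arctan2(*(P-[.659,.081])[::-1])), np.linalg.norm(P-[.659,.081]),g+.085*-d)
E
```

```text
head now [0.6239 0.1019 0.26  ]
old check [0.6387 0.086  0.26  ]
can [0.6581 0.082  0.091 ]
head from post [0.621  0.0989] 47.4183258963101 ang2can 55.28012870519459 0.29320641193534625 [0.6227 0.1008]
head from post [0.6211 0.0981] 47.000326250852474 ang2can 54.749436739950376 0.2922967327904983 [0.6232 0.1004]
head from post [0.6212 0.0971] 46.43420442935313 ang2can 54.0276129507151 0.291115715824481 [0.6238 0.0998]
```

Call:
{"name": "arm_command", "arguments": {"plan": [12.8,-11.6,0,0,0,2.5,-1,13.3,-11,0,0,0,2.6,-1,13.7,-10.6,0,0,0,2.6,-1,0,0,0,0,0,0,-1,0,0,0,0,0,0,1,0,0,0,0,0,0,1,0,0,0,0,0,0,1,0,0,0,0,0,0,1]}}

```text
time_s: 28.6
position: [0.6019, 0.0055, 0.2871]
eef_rot: [[-0.81, 0.587, -0.001], [0.587, 0.81, -0.0], [0.001, -0.001, -1.0]]
ft_force: [0.4, -0.3, 0.3]
grip_width: 0.949
```

Call:
{"name": "arm_command", "arguments": {"plan": [0,0,30,0,0,0,1,0,0,40,0,0,0,1,-20,-30,20,0,0,0,1,-30,-40,0,0,0,0,1,-30,-40,0,0,0,0,1,-40,-45,0,0,0,0,1,-40,-45,0,0,0,0,1,-40,-45,0,0,0,0,1]}}

```text
time_s: 29.4
position: [0.4211, -0.2176, 0.3775]
eef_rot: [[-0.81, 0.587, -0.0], [0.587, 0.81, -0.0], [-0.0, -0.0, -1.0]]
ft_force: [0.1, -0.3, 0.0]
grip_width: 0.999
```

```bash
python3 - <<'E'
from h import *
s=env.state(); print(s['position'],s['eef_rot'][:,0],s['ft_force'],s['grip_width'])
for n in ['top','scene']:
    f=vision.grab_frame(n)[:,:,::-1]; cv2.imwrite(f'pics/{n}13.png',f)
    r=(slice(20,170),slice(110,290)) if n=='top' else (slice(170,320),slice(240,430))
    cv2.imwrite(f'pics/{n}13c.png',cv2.resize(f[r],None,fx=4,fy=4,interpolation=cv2.INTER_CUBIC))
E
```

```text
[ 0.42108032 -0.21764643  0.37746255] [-8.09861037e-01  5.86621740e-01 -1.87083870e-04] [ 0.05477369 -0.27765538  0.02502483] 0.9986599637067921
```

View pics/top13c.png

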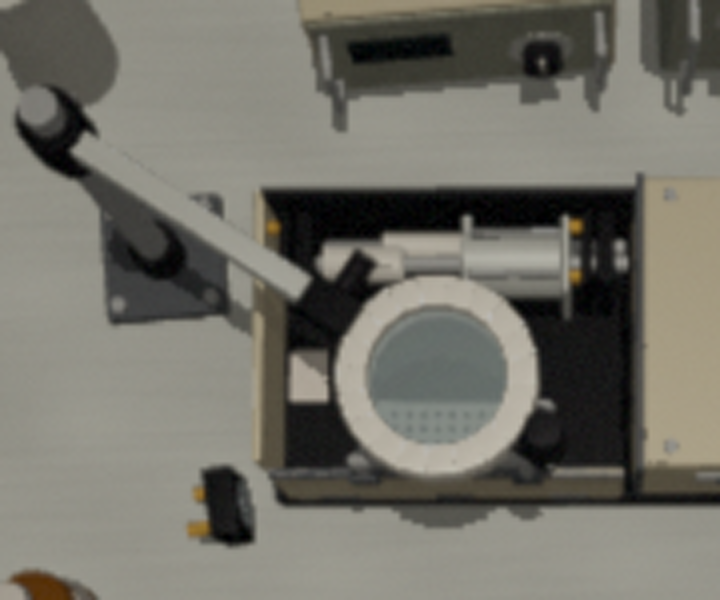

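View pics/scene13c.png

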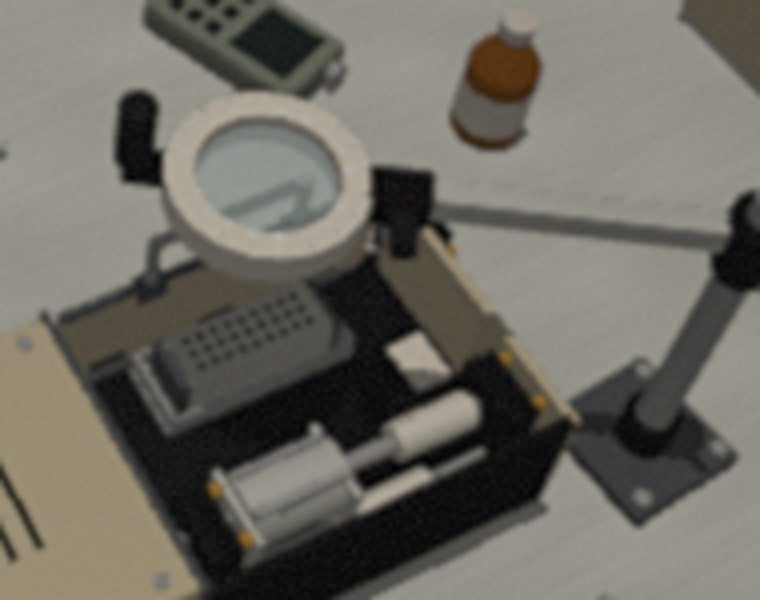

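```bash
python3 - <<'E'
from h import *
np.set_printoptions(precision=4,suppress=True)
T=lambda x,y:('top',110+x/4,20+y/4); S=lambda x,y:('scene',240+x/4,170+y/4)
h=onz(*T(437,376),.273); print('head top',h,'scene',onz(*S(267,178),.273))
print(tri(T(437,376),S(267,178)))
print('grip',onz(*T(547,420),.325), 'post foot',onz(*T(150,258),.02),'post top',onz(*T(44,112),.3))
print('post foot scene',onz(*S(650,420),.02))
E
```

```text
head top [0.6514 0.0732 0.273 ] scene [0.6585 0.0712 0.273 ]
(array([0.6538, 0.0745, 0.2654]), [np.float64(0.0007158583311751109), np.float64(0.0007158583311750251)])
grip [0.6082 0.0016 0.325 ] post foot [0.8236 0.3297 0.02  ] post top [0.8226 0.3168 0.3   ]
post foot scene [0.8239 0.3328 0.02  ]
```

```bash
python3 - <<'E'
import cv2,numpy as np
a=cv2.imread('pics/scene0.png');b=cv2.imread('pics/scene13.png')
cv2.imwrite('pics/cmp.png',np.hstack([cv2.resize(a,(400,300)),cv2.resize(b,(400,300))]))
E
```

```text
(no output)
```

View pics/cmp.png

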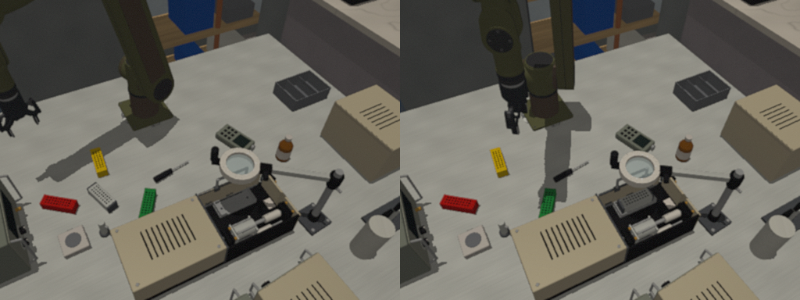

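View pics/top13.png

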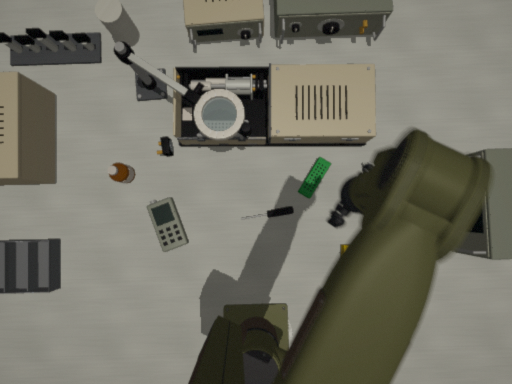

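```bash
python3 -c "
from rig import env
print(env.job_done()); print(env.state()['time_s'])"
```

```text
the job is handed in; nothing more can be done
None
the job is handed in; nothing more can be done
```

The job is done in the order you asked and handed in at about 29.5 s, with one shortfall: the lens sits about 10 mm off the canister's centre. I swung the lamp about 60° clear, pulled the flap down to its stop and seated the canister. Then I shut the flap and brought the lamp back over the canister.

What my last checks showed:
- **Canister:** it lies flat inside the seat's stops and lips. I measured its centre at about (0.659, 0.081), against a seat centre of (0.659, 0.0815).
- **Flap:** it was pushed against its shut stop at about 16 N with no further travel, and it looks shut in the last pictures.
- **Lamp:** the lens centre measures about (0.653, 0.074), and the ring overlaps the canister from above. The remaining offset lies almost entirely along the lamp's arm. The post is fixed, so swinging the arm cannot correct it. My estimates of the lens and post positions differed by a few millimetres between views.
- **Other things:** the bench items I could see look unmoved from the first pictures. The arm hid the yellow, red, post holder and lens box from the top camera, but they look unmoved in the scene picture. No contact with the tubes and mounts was seen.

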